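# Fetch the spacer out of a heater well with sprung tongs

### The arm

A 7-joint arm with a two-finger parallel gripper is mounted at the origin on the work surface. World frame = base frame: x ahead of the robot, y to its left, z up, the work surface at z = 0. Lengths are in m, angles in rad, forces in N, time in s.
With the tool pointing down it reaches from about 0.4 to 0.85 m from the base axis. Payload 10.4 kg.
Tool frame: the origin (TCP) lies on the centre line of the jaws, within the pads' length; the fingertips stand 11 mm ahead of it and the grasp point (between the pads) lies 8 mm behind it (tip_reach is the distance from the TCP to the fingertips, in m); z points along the fingers, y is the line along which they close (so a half turn about z gives the same grasp; the last joint's range is limited). The gripper opens to 85 mm and grips with 20 to 120 N. Pads are 22 mm wide; open, the fingers measure 114 mm over their backs; the gripper's body (76 mm by 85 mm) begins 54 mm behind the grasp point. The pads swing forward as they close: fully open they stand 13 mm farther back than shut.
Start: joints at [-1.17, 0.332, -0.065, 1.46, 0.022, 1.35, -0.088], TCP at [0.257, 0.57, 0.242] pointing down, gripper open.
Joint ranges: [-2.6, 2.6], [-0.5, 2.12], [-1.47, 1.34], [0.16, 2.42], [-1.27, 4.41], [0.06, 2.06], [-2.6, 2.6]. Speed limits (rad/s): [2.22, 2.22, 2.79, 2.79, 3.14, 3.14, 3.14].

### API

Orientations are given as a unit quaternion [x, y, z, w].
In Python, from workcell import get_obs, camera, hand_in, tip_reach gives the robot as it stands. The module is installed in compiled form; this text tells all that it offers.
- The arm moves only by the tool move_arm, never from a script. Its argument "plan" is a list of rows, each an object with "delta_pos": the shift along the tool's x, y, z in m, a list of three; "turn": the turn, a rotation vector about the tool's x, y, z in rad, a list of three; "fingers": the closure, from 0 (fully open) to 1 (shut). A call has 1 to 12 rows; each row is the pose to reach, as a shift and turn from the pose commanded when the call began, along the tool's axes at that moment; what a row does not reach only later rows make up. A row lasts 1/8 s, in which the tool goes at most 62.5 mm and 10.7 degrees, less where a joint would pass 70% of its speed; a pose out of reach is approached as far as the arm can. A call with a gripper value outside its range is refused whole. The fingers move at their own pace and stop on an object; "force" is the grip in N (left out, the last holds). Time passes only in rows, so rows that repeat a pose let the fingers close. It gives the time, the measured TCP pose, the force, the opening and the grip force at its end, in the units of the state.
- get_obs(): the state, without advancing time (a new reading comes with each control period).
- camera(name): name is "scene" or "side" or "wrist"; returns a dict with "color" (384x512x3 uint8, red, green, blue), "range_z" (384x512 float32, m along the optical axis (not along the pixel's ray), 0 where there is no reading), "fx", "fy", "cx", "cy" (pixels), "R" (3x3) and "t" (3): a world point X has camera coordinates R X + t; the wrist camera has in their place "tool_from_camera" (4x4, takes a point from camera to tool coordinates, whose origin is the TCP and whose axes are the flange's). Camera axes: x right, y down, z forward; pixel columns grow to the right and rows downward; lengths in m; the calibration is good to about 2 mm. A picture is of the moment at which its call begins: read the wrist's pose just before it.
- hand_in(): hands the job in; it is judged then, once.
The state is a dict: "clock": time; "joint_pos": joint angles; "joint_velocities": joint speeds; "tau": joint torques, N m; "position": TCP position; "ee_rot": TCP orientation; "ft_force": force on the tool from outside, world axes, zero at the start; "torque": the same for the moment, N m; "grip_width": opening from 0.0 (shut) to 1.0 (fully open); "grasp_force": force on a finger pad.
Only numpy, scipy, OpenCV 4.12 (cv2) and the standard library are available. Lean on these libraries where they do the work, as an engineer would, in place of code of your own. Each camera call takes 0.05 s, during which the arm holds its last target. There are 200 camera calls.

### The job

Take the sprung tongs from their holder and feel your way gently down the heater well that has no tube in it until the tips rest on the flange of the white spacer's knob (its height is not known), then squeeze the tongs shut round the knob's neck and draw the spacer out past its spring catches. Set it down gently on its foot in the steel tray, then stand the tongs back in their holder and let go. Handle the spacer only with the tongs, neither press hard on it or the heater nor crush it, and leave the tubes, the dropper bottle and the slide box where they are.

Things in the scene. Friction and masses are not known exactly. Their poses are not given: they have to be found in the camera images.
- tongs: Steel sprung tongs standing upright in the holder, tips down, 139 mm tall, 65 g. Origin midway between the tips at their lower end (as open), z up along the legs. The legs lie at +y and -y, close along y and stay parallel. Open, 28.5 mm over the outside of the legs from top to tip; legs 11 mm wide (x). A bridge joins them at the top.
- tongs_grip (a point): Where to squeeze the tongs: centre between the two flat finger plates, 112 mm above the tips; the plates are 18 mm wide (x) and reach from 87 to 137 mm above the tips. The spring pushes the legs apart with about 13 N open, 14 N at 2 mm closed, 17 N at 10 mm closed: squeezed 2 mm they can be carried, still open, held by friction.
- tongs_tips (a point): Midway between the tips, at their lower end (as open). Each tip has an inward lip 5.5 mm high. Open, the gap between the lips is 17.5 mm, above the lips 23.5 mm; each millimetre of squeeze takes a millimetre off gap and outside width.
- tongs_jaw (a joint): How far the tongs are squeezed: 0 fully open to 0.013 m shut; outside width = 28.5 mm minus this, lip gap = 17.5 mm minus this. About 0.0105 when shut on the spacer's neck; 0.005 to 0.009 means they are on its head, a slippery cone they slide off.
- spacer: White slippery PTFE-coated metal spacer, about 60 g, round, on the floor of the well that has no tube. Origin at the centre of its underside, z up. Foot: disc 31 mm across, 14 mm thick. Above the foot stands a stiff telescopic knob, pulled out by 0 to 13 mm: how far differs each time and is not measured, it must be felt. It does not shift in use.
- spacer_foot (a point): Centre of the top of the spacer's foot, 14 mm above its underside. Above it, raised by the unknown 0 to 13 mm, the knob: a flange 21 mm across and 3 mm thick, on it a neck 7 mm across and 7 mm tall, on that a head 12 mm across, flat underneath, with a cone on top (6.5 mm). The open tips pass the head, come to rest on the flange, then close round the neck.
- heater: Dry block heater, fixed: white housing 110 mm (x) by 200 mm (y), aluminium block with its top 90 mm above the bench. Origin at the centre of its underside. Three round wells in a row along its y, at -52, 0 and +52 mm, 34 mm wide and 60 mm deep (floor 30 mm above the bench), two with tubes, one with the spacer.
- well0 (a point): Centre of the mouth of the well at the heater's y = -52 mm, at the top face. The spacer's limits: while the tongs are open (squeezed under 5 mm) press on it with no more than 20 N, so come down slowly (10 mm/s) and stop at 2 to 3 N; the tongs may bear on it with 100 N in all (both sides added), fingers squeezing with 25 to 40 N are right.
- well1 (a point): Centre of the mouth of the middle well, at the top face. In each well two steel spring balls (10 mm) stick 5 mm out of the wall at the heater's +x and -x sides, 19 mm above the well's floor, over the rim of the spacer's foot: pulling it up past them takes about 8 to 12 N. Close the tongs along the heater's y, so that the legs pass beside the balls.
- well2 (a point): Centre of the mouth of the well at the heater's y = +52 mm, at the top face. The tongs must not push on the heater with more than 30 N.
- holder: White plastic block, fixed, 60 mm (x) by 75 mm (y), 60 mm tall, that holds the tongs upright. Origin at the centre of its underside. In its top is one slot, 18 mm (x) by 34 mm (y) and 50 mm deep (floor 10 mm above the bench); the tongs stand on that floor, legs along the slot.
- tray: Open steel tray, fixed, 120 mm (x) by 100 mm (y), 18 mm high, wall and floor 3 mm. Origin at the centre of its underside.
- tube_a: Capped sample tube standing in a well, 29 mm across (23 mm in the lowest 28 mm), cap 33 mm across, 82 mm tall, so that it stands out 22 mm above the heater's top. Origin at the centre of its underside.
- tube_b: A second tube like tube_a, in another well.
- dropper: Small white dropper bottle with a black cap, 28 mm across, 75 mm tall, standing on the bench. Origin at the centre of its underside.
- slide_box: Flat grey box for slides, 85 x 90 x 30 mm, on the bench. Origin at the centre of its underside.
There are look-alikes about, which are no part of the job. There is more than one size of the tongs; the job needs the middle-sized. Several things look just like the heater: the one meant starts nearest to the robot's base.

How it is judged:
On the way, in this order (a step that is already met when the one before it is completed fails the run):
1. the spacer has been drawn clear of the well, hanging in the tongs (z of spacer in the frame of heater above 0.095 m and contact force between tongs and spacer above 0.5 N), for 0.1 s.
2. the spacer stands on its foot in the tray, let go by the tongs (horizontal distance between spacer and tray below 0.06 m and z of spacer in the frame of tray below 0.007 m and angle between spacer's own z axis and vertical below 0.12 rad and contact force between tongs and spacer below 0.1 N), for 0.2 s.
At the end, for the whole second after the job is handed in: The spacer stands at rest on its foot on the tray's floor (upright within 7 degrees, its centre within 60 mm of the tray's centre), and the tongs stand let go and at rest in the holder's slot (tips within 10 mm of the slot's floor, leaning less than 14 degrees) (all of step 2 and linear speed of each of spacer, tongs below 0.02 m/s and horizontal distance between tongs and holder below 0.015 m and z of tongs in the frame of holder below 0.02 m and angle between tongs's own z axis and vertical below 0.25 rad); the robot touches nothing.
It fails at once if the fingers touched the spacer: it is handled with the tongs only (contact force between the fingers and spacer above 0.3 N).
It fails at once if the spacer was crushed: more than 100 N from the tongs in all (contact force between tongs and spacer above 100 N).
It fails at once if pressed too hard: more than 20 N from the tongs on the spacer while the tongs are open (squeezed less than 5 mm), or more than 30 N from the tongs on the heater ((value of joint tongs_jaw below 0.005 m and contact force between tongs and spacer above 20 N) or contact force between tongs and heater above 30 N).
It fails at once if the spacer was dropped: falling freely at more than 0.4 m/s (about 8 mm of fall) (linear speed of spacer above 0.4 m/s and contact force between tongs and spacer below 0.05 N).
It fails at once if a tube, the dropper bottle or the slide box was moved by more than 15 mm (distance of any of tube_a, tube_b, dropper, slide_box from where it was at the start of the episode above 0.015 m).
It also fails if it takes over 64 s, if anything falls off the work surface, if the arm or the gripper's body presses on something with over 40 N, if the wrist force passes 120 N, or if a joint passes its speed limit or range.

## Working session

There is one attempt and no reset: what is moved stays moved. The work goes in short steps, Python scripts to look and compute and a tool call to move; the robot and the scene stay as the last step left them, time stands still between calls to the robot, and variables do not carry over. Pictures are saved under pics/ and viewed, at most 10 in all, crops included, and the job is handed in when it is done.

Besides the shell and the picture viewer there is one more tool, called after "Emit:" as name(argument=value, ...), one argument or row to a line, values as JSON. move_arm: Moves the arm, as the interface text tells. Its arguments: {"type":"object","properties":{"plan":{"type":"array","items":{"type":"object","properties":{"delta_pos":{"type":"array","items":{"type":"number"}},"turn":{"type":"array","items":{"type":"number"}},"fingers":{"type":"number"}}}},"force":{"type":"number"}},"required":["plan"]}

```bash
mkdir -p pics; cat > h.py <<'E'
import numpy as np, cv2
from scipy.spatial.transform import Rotation as Ro
from workcell import get_obs, camera, hand_in, tip_reach
def world(c,o=None):
    z=c["range_z"]; v,u=np.mgrid[:z.shape[0],:z.shape[1]]
    P=np.stack([(u-c["cx"])/c["fx"]*z,(v-c["cy"])/c["fy"]*z,z],-1)
    if "R" in c: W=(P-c["t"])@c["R"]
    else:
        T=c["tool_from_camera"]; W=(P@T[:3,:3].T+T[:3,3])@Ro.from_quat(o["ee_rot"]).as_matrix().T+o["position"]
    W[z==0]=np.nan
    return W
E
python3 - <<'E'
from h import *
o=get_obs(); print(o, tip_reach)
for n in ("scene","side"):
    c=camera(n); np.savez(n,**{k:v for k,v in c.items()}); np.save(n+"_W",world(c))
    cv2.imwrite(f"pics/{n}1.png",cv2.resize(c["color"][...,::-1],(800,600)))
E
```

```text
{'clock': 0.0, 'joint_pos': array([-1.1696044 ,  0.33285897, -0.06469421,  1.46097208,  0.02158266,
        1.34988966, -0.08848752]), 'joint_velocities': array([ 2.35970992e-03,  1.20219877e-03,  3.92556720e-04, -9.03903882e-04,
       -1.29772699e-03,  4.42505132e-05, -7.39845244e-04]), 'tau': array([ 2.40266927e-04, -6.25453734e+01,  4.92477464e-02, -3.91617036e+01,
        1.62456266e-02,  9.87222214e-03,  2.71384238e-05]), 'position': array([0.25686289, 0.56937103, 0.24150927]), 'ee_rot': array([ 2.10301645e-01,  9.77636284e-01, -7.05714903e-04, -1.24871514e-04]), 'ft_force': array([ 0.42199229, -0.40781886,  0.05623326]), 'torque': array([ 0.01331592, -0.01743232,  0.02043354]), 'grasp_force': 0.0, 'grip_width': 1.0012281360632156} 0.011
```

View pics/scene1.png

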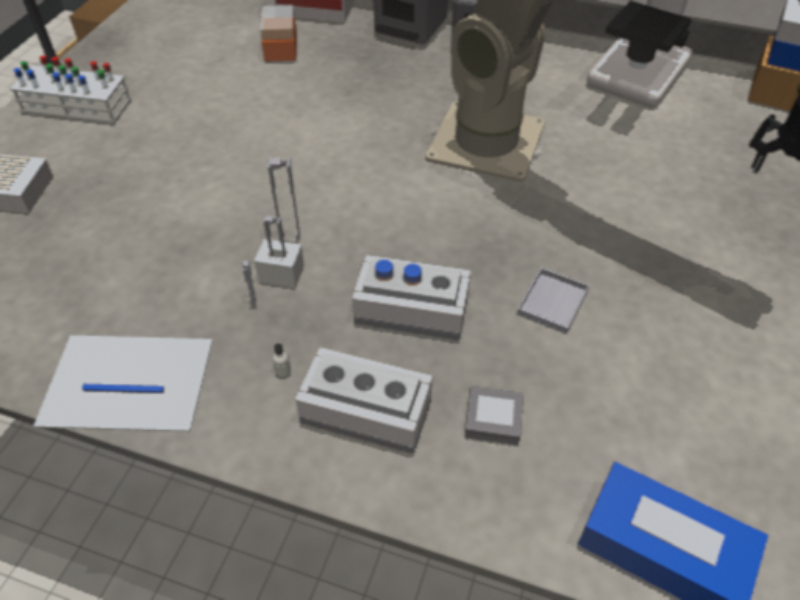

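View pics/side1.png

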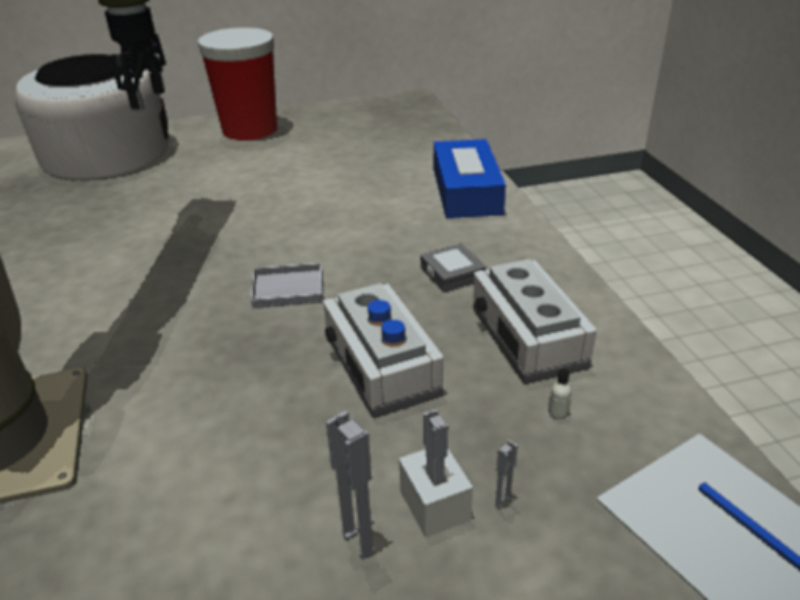

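The scene picture (800x600 scale) shows:
- **Heaters:** at (412,290) with two blue tubes and at (365,395). The nearer one to the base, at (412,290), is the one meant. Its empty well is at (441,283), on the tray side.
- **Tongs:** large at (285,200), small at (250,285), and one in the holder at (275,235). The middle-sized pair in the holder fits the description.
- **Tray and others:** the tray is at (553,300). The box with the white label at (495,412) is the slide box, and the dropper is at (281,360).

Next I measure them and confirm with a crop.

```bash
python3 - <<'E'
from h import *
def rect(p):
    r=cv2.minAreaRect((p*1000).astype(np.float32)); return np.round(r[0],1),np.round(r[1],1),round(r[2],1)
for n in ("scene","side"):
    W=np.load(n+"_W.npy"); c=np.load(n+".npz")["color"].astype(int)
    def q(u,v): return np.round(W[int(v*.64),int(u*.64)],3)
    L={"scene":dict(heat=(400,292),well=(441,283),tray=(553,300),hold=(295,249),tongs=(275,220),big=(282,162),small=(248,266)),
       "side":dict(heat=(410,355),well=(366,299),tray=(288,286),hold=(460,488),tongs=(435,422),big=(348,430),small=(507,450))}[n]
    for k,p in L.items(): print(n,k,q(*p))
    seeds={k:q(*L[k])[:2] for k in("heat","tray","hold")}
    Z=W[...,2]; g=lambda s,r,a,b:(np.hypot(W[...,0]-s[0],W[...,1]-s[1])<r)&(Z>a)&(Z<b)
    bl=(c[...,2]>c[...,0]+60)
    m=g(seeds["heat"],.15,.085,.095); print("heat top",m.sum(),rect(W[m][:,:2]),W[m][:,2].mean())
    m=g(seeds["heat"],.15,.105,.12)&bl; p=W[m][:,:2]
    if len(p)>5:
        _,lab,ce=cv2.kmeans(p.astype(np.float32),2,None,(3,50,1e-5),5,cv2.KMEANS_PP_CENTERS)
        for i in range(2): print("tube",rect(p[lab[:,0]==i]))
    m=g(seeds["tray"],.09,.001,.025); print("tray",m.sum(),rect(W[m][:,:2]))
    m=g(seeds["hold"],.06,.054,.066); print("hold",m.sum(),rect(W[m][:,:2]))
    m=g(seeds["hold"],.06,.09,.16); print("tongs",m.sum(),rect(W[m][:,:2]),Z[m].max())
s=np.load("scene.npz")["color"][140:200,150:310,::-1]
t=np.load("side.npz")["color"][250:370,200:360,::-1]
a=cv2.resize(s,(800,300),interpolation=2); b=cv2.resize(t,(400,300),interpolation=2)
s2=np.load("scene.npz")["color"][95:205,145:225,::-1]
cv2.imwrite("pics/crop1.png",np.vstack([a,np.hstack([b,cv2.resize(s2,(400,300),interpolation=2)])]))
E
```

```text
scene heat [ 0.582 -0.012  0.09 ]
scene well [0.521 0.045 0.066]
scene tray [ 0.435  0.245 -0.001]
scene hold [ 0.521 -0.249  0.058]
scene tongs [ 0.538 -0.268  0.145]
scene big [ 0.438 -0.296  0.194]
scene small [ 0.621 -0.292  0.096]
heat top 774 (array([544.9,  -3.5]), array([ 75.8, 165.7]), 7.9) 0.08849053194480756
tube (array([553.4, -54.6]), array([33.1, 28. ]), 19.6)
tube (array([545.4,  -2. ]), array([31.4, 28.2]), 10.9)
tray 825 (array([433.2, 247.9]), array([174.5, 166.2]), 27.1)
hold 270 (array([ 541.9, -270.6]), array([67.2, 69.7]), 6.7)
tongs 130 (array([ 542.4, -274.1]), array([21.9, 30.2]), 6.8) 0.15080499746129522
side heat [ 0.564 -0.086  0.08 ]
side well [0.539 0.066 0.077]
side tray [0.438 0.249 0.002]
side hold [ 0.559 -0.308  0.062]
side tongs [ 0.536 -0.285  0.152]
side big [ 0.437 -0.311  0.196]
side small [ 0.615 -0.304  0.102]
heat top 888 (array([544.4, -14. ]), array([ 70.9, 151.1]), 7.6) 0.09031383654250263
tube (array([549.6, -57.3]), array([29.7, 34. ]), 10.1)
tube (array([543. ,  -6.1]), array([30.9, 28.9]), 76.2)
tray 1407 (array([438.6, 248.5]), array([174.7, 177.5]), 14.7)
hold 768 (array([ 560.3, -281.4]), array([101.5,  61.7]), 6.8)
tongs 479 (array([ 573.3, -283.7]), array([32.5, 94. ]), 78.4) 0.15158029850647076
```

View pics/crop1.png

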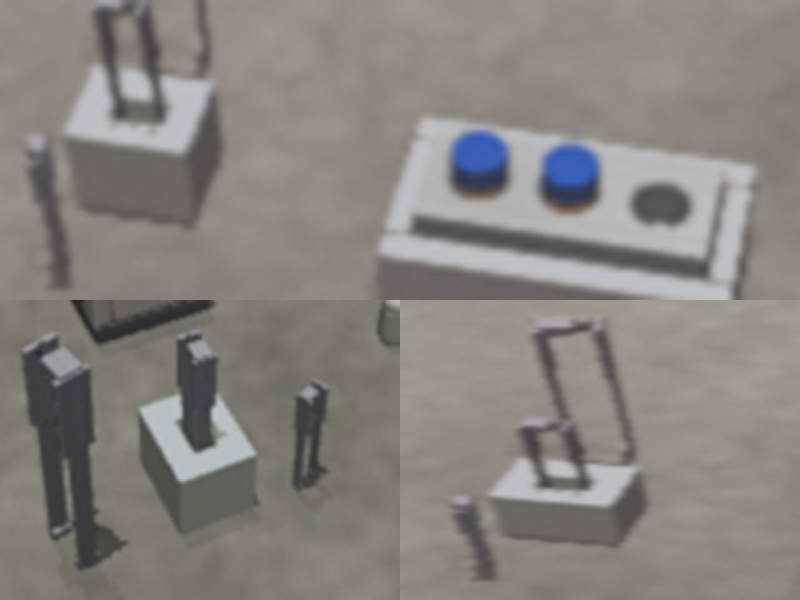

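The crop confirms it. The holder tongs top out at z≈0.150, which is 10+139 mm, so they are the middle size. The nearer heater holds the tubes, and its +y well (660,205 in the crop) is empty. First I go above that well for a wrist view.

Emit:
move_arm(
  plan=[
    {"delta_pos": [-0.04, -0.03, -0.02], "turn": [0, 0, 0.18]},
    {"delta_pos": [-0.08, -0.06, -0.04], "turn": [0, 0, 0.36]},
    {"delta_pos": [-0.12, -0.09, -0.06], "turn": [0, 0, 0.54]},
    {"delta_pos": [-0.16, -0.12, -0.08], "turn": [0, 0, 0.72]},
    {"delta_pos": [-0.2, -0.15, -0.09], "turn": [0, 0, 0.9]},
    {"delta_pos": [-0.24, -0.18, -0.09], "turn": [0, 0, 1.08]},
    {"delta_pos": [-0.28, -0.21, -0.09], "turn": [0, 0, 1.26]},
    {"delta_pos": [-0.32, -0.24, -0.09], "turn": [0, 0, 1.44]},
    {"delta_pos": [-0.36, -0.27, -0.09], "turn": [0, 0, 1.62]},
    {"delta_pos": [-0.4, -0.3, -0.09], "turn": [0, 0, 1.8]},
    {"delta_pos": [-0.44, -0.33, -0.09], "turn": [0, 0, 1.98]},
    {"delta_pos": [-0.471, -0.357, -0.09], "turn": [0, 0, 2.16]},
  ],
)

```text
validation failed for argument at $.pl...
```

Emit:
move_arm(
  plan=[
    {"delta_pos": [-0.04, -0.03, -0.02], "turn": [0.0, 0.0, 0.18], "fingers": 0.0},
    {"delta_pos": [-0.08, -0.06, -0.04], "turn": [0.0, 0.0, 0.36], "fingers": 0.0},
    {"delta_pos": [-0.12, -0.09, -0.06], "turn": [0.0, 0.0, 0.54], "fingers": 0.0},
    {"delta_pos": [-0.16, -0.12, -0.08], "turn": [0.0, 0.0, 0.72], "fingers": 0.0},
    {"delta_pos": [-0.2, -0.15, -0.09], "turn": [0.0, 0.0, 0.9], "fingers": 0.0},
    {"delta_pos": [-0.24, -0.18, -0.09], "turn": [0.0, 0.0, 1.08], "fingers": 0.0},
    {"delta_pos": [-0.28, -0.21, -0.09], "turn": [0.0, 0.0, 1.26], "fingers": 0.0},
    {"delta_pos": [-0.32, -0.24, -0.09], "turn": [0.0, 0.0, 1.44], "fingers": 0.0},
    {"delta_pos": [-0.36, -0.27, -0.09], "turn": [0.0, 0.0, 1.62], "fingers": 0.0},
    {"delta_pos": [-0.4, -0.3, -0.09], "turn": [0.0, 0.0, 1.8], "fingers": 0.0},
    {"delta_pos": [-0.44, -0.33, -0.09], "turn": [0.0, 0.0, 1.98], "fingers": 0.0},
    {"delta_pos": [-0.47, -0.357, -0.09], "turn": [0.0, 0.0, 2.16], "fingers": 0.0},
  ],
)

```text
clock: 1.6
position: [0.5391, 0.049, 0.332]
ee_rot: [0.962, 0.272, -0.0, 0.0]
ft_force: [0.8, 0.1, -0.3]
grip_width: 1.001
grasp_force: 0.0
```

```bash
python3 - <<'E'
from h import *
o=get_obs(); c=camera("wrist"); print(o["position"],o["ee_rot"],c["tool_from_camera"].round(3),c["fx"])
W=world(c,o); np.savez("w1",color=c["color"],W=W)
cv2.imwrite("pics/w1.png",cv2.resize(c["color"][...,::-1],(800,600)))
E
```

```text
[0.53913572 0.04901923 0.33202329] [ 9.62316836e-01  2.71930611e-01 -1.92832584e-04  1.12157250e-04] [[ 0.    -0.957 -0.29   0.073]
 [ 1.     0.     0.     0.001]
 [-0.    -0.29   0.957 -0.132]
 [ 0.     0.     0.     1.   ]] 313.32319720725974
```

View pics/w1.png

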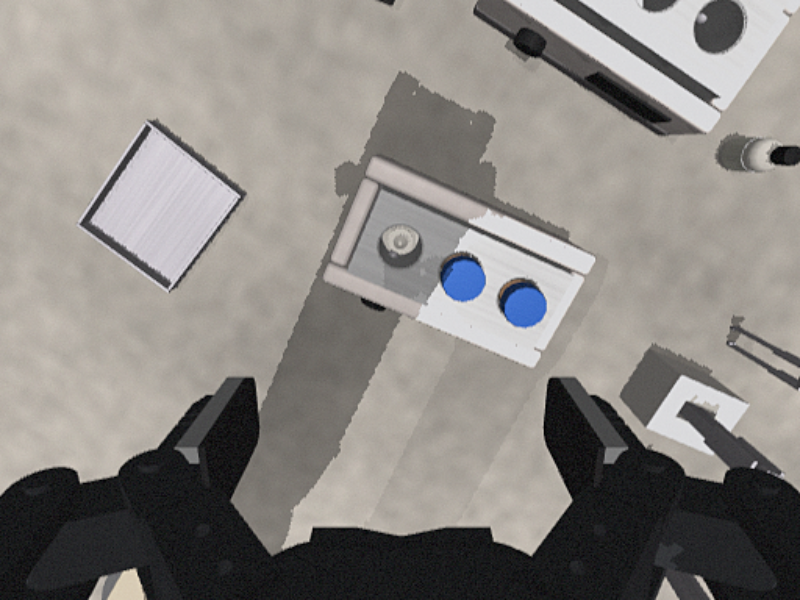

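The wrist view shows the well with the spacer at (400,245), the tube caps at (463,277) and (523,303), and the tray at (163,207). The other tongs and the holder are at lower right. I fit these from depth.

```bash
python3 - <<'E'
from h import *
d=np.load("w1.npz"); W=d["W"]; c=d["color"].astype(int); Z=W[...,2]
def rect(p):
    r=cv2.minAreaRect((p*1000).astype(np.float32)); return np.round(r[0],1),np.round(r[1],1),round(r[2],1)
near=lambda x,y,r:np.hypot(W[...,0]-x,W[...,1]-y)<r
m=near(.545,0,.15)&(Z>.085)&(Z<.094); m=cv2.morphologyEx(m.astype(np.uint8),cv2.MORPH_OPEN,np.ones((3,3)))>0
print("block",rect(W[m][:,:2]),np.median(Z[m]))
for x,y in((.551,-.056),(.544,-.004)):
    k=near(x,y,.026)&(Z>.107)&(Z<.118); print("cap",rect(W[k][:,:2]),np.median(Z[k]))
# well hole: connected non-top region in mouth, boundary of top plane
k=near(.537,.048,.03)
ys,xs=np.nonzero(k&m); P=W[ys,xs,:2]
from scipy.optimize import least_squares
ct=np.array([.537,.048])
for _ in range(5):
    a=np.arctan2(*(P-ct).T[::-1]); r=np.hypot(*(P-ct).T); b=np.digitize(a,np.linspace(-np.pi,np.pi,37))
    I=[np.nonzero(b==i)[0][r[b==i].argmin()] for i in range(1,37) if (b==i).any()]
    s=least_squares(lambda v:np.hypot(P[I,0]-v[0],P[I,1]-v[1])-v[2],[*ct,.017],loss="soft_l1",f_scale=.001); ct=s.x[:2]
print("well",s.x)
inn=near(*ct,.016)&(Z<.085); print("inside z pct",np.percentile(Z[inn],[1,10,50,90,99]))
h=near(*ct,.010)&(Z<.085)
zt=np.percentile(Z[h],97);k=h&(Z>zt-.003);print("head top",W[k].mean(0),zt)
t=near(.436,.248,.1)&(Z>.003)&(Z<.03); print("tray all",rect(W[t][:,:2]))
t=near(.436,.248,.1)&(Z>.012)&(Z<.024); print("tray rim",rect(W[t][:,:2]),t.sum())
t=near(.54,-.275,.06)&(Z>.056)&(Z<.065); print("hold",rect(W[t][:,:2]))
E
```

```text
block (array([542.7,  -4.8]), array([ 70.4, 166.3]), 7.7) 0.09042558585811711
cap (array([550.2, -55.5]), array([31.5, 32.1]), 33.4) 0.11241487063255756
cap (array([542.9,  -4.3]), array([32. , 32.1]), 89.4) 0.11239673301840648
well [0.53605002 0.04705295 0.01707644]
inside z pct [0.04295936 0.04405085 0.05977825 0.07009675 0.07351283]
head top [0.53607238 0.04710655 0.07160867] 0.0729711402601983
tray all (array([437.2, 241. ]), array([185.7, 140.9]), 8.6)
tray rim (array([436.9, 244.4]), array([100.7, 120.6]), 81.0) 1041
hold (array([ 539.3, -275.6]), array([60.7, 76.7]), 7.7)
```

Emit:
move_arm(
  plan=[
    {"delta_pos": [-0.028, 0.046, 0.005], "turn": [0.0, 0.0, 0.07], "fingers": 0.0},
    {"delta_pos": [-0.056, 0.092, 0.01], "turn": [0.0, 0.0, 0.14], "fingers": 0.0},
    {"delta_pos": [-0.084, 0.138, 0.015], "turn": [0.0, 0.0, 0.21], "fingers": 0.0},
    {"delta_pos": [-0.112, 0.184, 0.02], "turn": [0.0, 0.0, 0.28], "fingers": 0.0},
    {"delta_pos": [-0.14, 0.23, 0.025], "turn": [0.0, 0.0, 0.35], "fingers": 0.0},
    {"delta_pos": [-0.169, 0.277, 0.032], "turn": [0.0, 0.0, 0.417], "fingers": 0.0},
    {"delta_pos": [-0.169, 0.277, 0.032], "turn": [0.0, 0.0, 0.417], "fingers": 0.0},
  ],
)

```text
clock: 2.52
position: [0.5397, -0.2781, 0.2992]
ee_rot: [0.998, 0.067, -0.001, 0.001]
ft_force: [0.6, -0.2, -0.5]
grip_width: 0.999
grasp_force: 0.0
```

```bash
python3 - <<'E'
from h import *
o=get_obs(); c=camera("wrist"); print(o["position"],o["ee_rot"],o["joint_pos"].round(2))
W=world(c,o); np.savez("w2",color=c["color"],W=W); Z=W[...,2]
def rect(p):
    r=cv2.minAreaRect((p*1000).astype(np.float32)); return np.round(r[0],1),np.round(r[1],1),round(r[2],1)
near=np.hypot(W[...,0]-.54,W[...,1]+.275)
for a,b in((.056,.065),(.144,.155),(.09,.14),(.065,.144)):
    t=(near<.06)&(Z>a)&(Z<b); print(a,b,t.sum(),rect(W[t][:,:2]),np.median(Z[t]))
cv2.imwrite("pics/w2.png",cv2.resize(c["color"][...,::-1],(800,600)))
E
```

```text
[ 0.53970049 -0.27808143  0.29924232] [ 9.97780509e-01  6.65697729e-02 -1.34606685e-03  8.42352682e-04] [-0.2   0.32  0.77  1.46 -0.22  1.45 -0.86]
0.056 0.065 2282 (array([ 539.1, -275.9]), array([60.2, 75.2]), 7.3) 0.06035199582919645
0.144 0.155 397 (array([ 539.3, -275.6]), array([18.2, 27.4]), 8.1) 0.14848668629553716
0.09 0.14 93 (array([ 542.8, -276.4]), array([17.2, 27.6]), 18.7) 0.11750375989602915
0.065 0.144 134 (array([ 540. , -275.7]), array([17. , 28.3]), 7.3) 0.12296250913913769
```

View pics/w2.png

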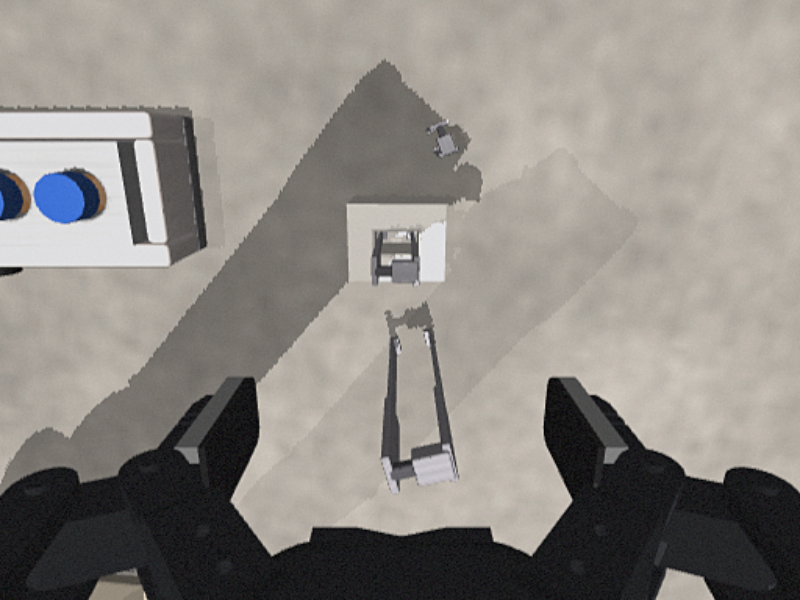

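The middle tongs stand in the holder slot, with the bridge at (395,270) px. Their measured centre is (0.5393, −0.2756) and yaw about 8°, aligned with the gripper. I descend in two stages.

Emit:
move_arm(
  plan=[
    {"delta_pos": [0.0, 0.0, 0.04], "turn": [0.0, 0.0, 0.0], "fingers": 0.0},
    {"delta_pos": [0.0, 0.0, 0.08], "turn": [0.0, 0.0, 0.0], "fingers": 0.0},
    {"delta_pos": [0.0, 0.0, 0.1], "turn": [0.0, 0.0, 0.0], "fingers": 0.0},
    {"delta_pos": [0.0, 0.0, 0.1], "turn": [0.0, 0.0, 0.0], "fingers": 0.0},
    {"delta_pos": [0.0, 0.0, 0.1], "turn": [0.0, 0.0, 0.0], "fingers": 0.0},
  ],
  force=20,
)

```text
clock: 3.2
position: [0.5426, -0.2728, 0.2014]
ee_rot: [0.997, 0.071, 0.001, 0.0]
ft_force: [0.3, 0.1, -0.1]
grip_width: 1.004
grasp_force: 0.0
```

```bash
python3 -c "
from h import *
o=get_obs();print(o['position'],Ro.from_quat(o['ee_rot']).as_matrix().round(4),o['ft_force'])"
```

```text
[ 0.54259624 -0.27284224  0.20142448] [[ 9.899e-01  1.417e-01  1.400e-03]
 [ 1.417e-01 -9.899e-01  0.000e+00]
 [ 1.400e-03  2.000e-04 -1.000e+00]] [ 0.2586316   0.14134193 -0.05804492]
```

Emit:
move_arm(
  plan=[
    {"delta_pos": [-0.004, 0.002, 0.03], "turn": [0.0, 0.0, 0.0], "fingers": 0.0},
    {"delta_pos": [-0.004, 0.002, 0.06], "turn": [0.0, 0.0, 0.0], "fingers": 0.2},
    {"delta_pos": [-0.004, 0.002, 0.087], "turn": [0.0, 0.0, 0.0], "fingers": 0.4},
    {"delta_pos": [-0.004, 0.002, 0.087], "turn": [0.0, 0.0, 0.0], "fingers": 0.55},
    {"delta_pos": [-0.004, 0.002, 0.087], "turn": [0.0, 0.0, 0.0], "fingers": 0.6},
    {"delta_pos": [-0.004, 0.002, 0.087], "turn": [0.0, 0.0, 0.0], "fingers": 0.6},
  ],
  force=20,
)

```text
clock: 3.95
position: [0.539, -0.2763, 0.1149]
ee_rot: [0.998, 0.07, 0.001, 0.0]
ft_force: [-0.5, -0.3, -0.1]
grip_width: 0.399
grasp_force: 0.0
```

Emit:
move_arm(
  plan=[
    {"delta_pos": [0.0, 0.0, 0.0], "turn": [0.0, 0.0, 0.0], "fingers": 0.65},
    {"delta_pos": [0.0, 0.0, 0.0], "turn": [0.0, 0.0, 0.0], "fingers": 0.67},
    {"delta_pos": [0.0, 0.0, 0.0], "turn": [0.0, 0.0, 0.0], "fingers": 0.69},
    {"delta_pos": [0.0, 0.0, 0.0], "turn": [0.0, 0.0, 0.0], "fingers": 0.69},
    {"delta_pos": [0.0, 0.0, 0.0], "turn": [0.0, 0.0, 0.0], "fingers": 0.69},
  ],
  force=20,
)

```text
clock: 4.58
position: [0.5387, -0.2759, 0.114]
ee_rot: [0.998, 0.07, 0.001, -0.0]
ft_force: [-1.2, 1.4, 7.0]
grip_width: 0.311
grasp_force: 13.1
```

Emit:
move_arm(
  plan=[
    {"delta_pos": [0.0, 0.0, -0.003], "turn": [0.0, 0.0, 0.0], "fingers": 0.69},
    {"delta_pos": [0.0, 0.0, -0.01], "turn": [0.0, 0.0, 0.0], "fingers": 0.69},
    {"delta_pos": [0.0, 0.0, -0.022], "turn": [0.0, 0.0, 0.0], "fingers": 0.69},
    {"delta_pos": [0.0, 0.0, -0.034], "turn": [0.0, 0.0, 0.0], "fingers": 0.69},
    {"delta_pos": [0.0, 0.0, -0.05], "turn": [0.0, 0.0, 0.0], "fingers": 0.69},
    {"delta_pos": [0.0, 0.0, -0.07], "turn": [0.0, 0.0, 0.0], "fingers": 0.69},
    {"delta_pos": [0.0, 0.0, -0.09], "turn": [0.0, 0.0, 0.0], "fingers": 0.69},
    {"delta_pos": [0.0, 0.0, -0.11], "turn": [0.0, 0.0, 0.0], "fingers": 0.69},
    {"delta_pos": [0.0, 0.0, -0.13], "turn": [0.0, 0.0, 0.0], "fingers": 0.69},
    {"delta_pos": [0.0, 0.0, -0.13], "turn": [0.0, 0.0, 0.0], "fingers": 0.69},
    {"delta_pos": [0.0, 0.0, -0.13], "turn": [0.0, 0.0, 0.0], "fingers": 0.69},
  ],
  force=20,
)

```text
clock: 5.95
position: [0.538, -0.2758, 0.2428]
ee_rot: [0.998, 0.07, -0.0, -0.0]
ft_force: [-0.0, -0.1, -0.6]
grip_width: 0.317
grasp_force: 13.7
```

```bash
python3 - <<'E'
from h import *
o=get_obs(); c=camera("wrist"); print(o["position"],Ro.from_quat(o['ee_rot']).as_matrix().round(4),o["ft_force"],o["grasp_force"])
W=world(c,o); np.savez("w3",color=c["color"],W=W)
p=o["position"]; R=Ro.from_quat(o['ee_rot']).as_matrix()
T=(W-p)@R
m=(np.abs(T[...,0])<.03)&(np.abs(T[...,1])<.03)&(T[...,2]>.0)&(T[...,2]<.15)
for a in np.arange(0,.14,.01):
    k=m&(T[...,2]>a)&(T[...,2]<=a+.01)
    if k.sum()>3:
        print(a.round(2),k.sum(),"x",np.percentile(T[k][:,0],[2,98]).round(4),"y",np.percentile(T[k][:,1],[2,98]).round(4))
print(T[m][:,2].max())
cv2.imwrite("pics/w3.png",cv2.resize(c["color"][...,::-1],(800,600)))
E
```

```text
[ 0.53800207 -0.27575967  0.24282057] [[ 9.901e-01  1.404e-01 -5.000e-04]
 [ 1.404e-01 -9.901e-01  4.000e-04]
 [-4.000e-04 -5.000e-04 -1.000e+00]] [-0.01276234 -0.13981317 -0.60311588] 13.692308155295905
0.0 444 x [-0.005   0.0111] y [-0.0235  0.0257]
0.01 112 x [-0.0064  0.0105] y [-0.0123  0.0144]
0.02 39 x [0.0058 0.0069] y [-0.0124  0.0144]
0.03 85 x [-0.0027  0.0068] y [-0.0122  0.0141]
0.04 74 x [-0.0027  0.0068] y [-0.0123  0.0142]
0.05 72 x [-0.0033  0.0068] y [-0.0124  0.0142]
0.06 52 x [-0.003   0.0066] y [-0.0124  0.0142]
0.07 58 x [-0.0034  0.0066] y [-0.0125  0.0139]
0.08 39 x [-0.0031  0.0065] y [-0.0125  0.0142]
0.09 148 x [-0.004   0.0064] y [-0.012   0.0133]
0.1 17 x [0.0057 0.0064] y [-0.0123  0.0138]
0.10378890399495629
```

View pics/w3.png

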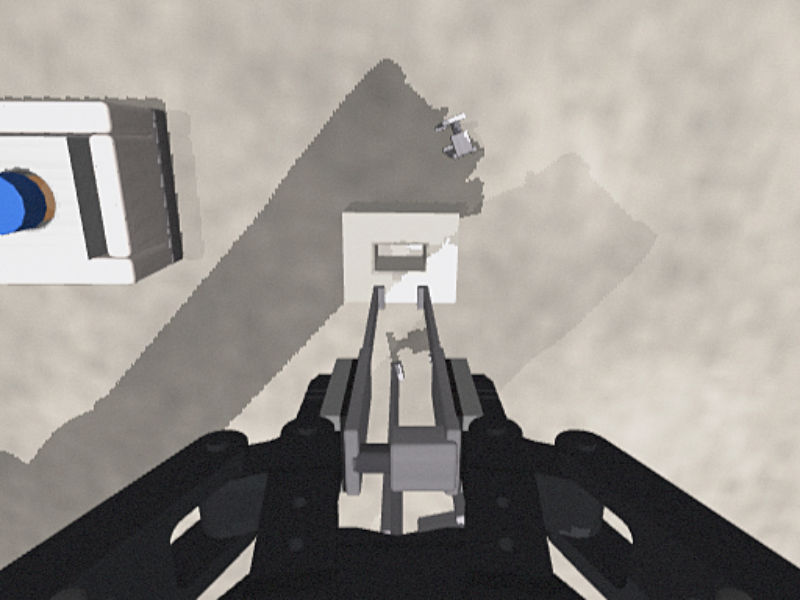

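The tongs hang straight, with the tips 104 mm below the TCP, as expected. The slot is empty at (400,255). I move over the well, tips well above the tubes.

Emit:
move_arm(
  plan=[
    {"delta_pos": [0.002, -0.015, -0.005], "turn": [0.0, 0.0, 0.0], "fingers": 0.69},
    {"delta_pos": [0.006, -0.045, -0.01], "turn": [0.0, 0.0, 0.0], "fingers": 0.69},
    {"delta_pos": [0.01, -0.08, -0.01], "turn": [0.0, 0.0, 0.0], "fingers": 0.69},
    {"delta_pos": [0.015, -0.115, -0.01], "turn": [0.0, 0.0, 0.0], "fingers": 0.69},
    {"delta_pos": [0.02, -0.15, -0.01], "turn": [0.0, 0.0, 0.0], "fingers": 0.69},
    {"delta_pos": [0.025, -0.185, -0.01], "turn": [0.0, 0.0, 0.0], "fingers": 0.69},
    {"delta_pos": [0.029, -0.22, -0.01], "turn": [0.0, 0.0, 0.0], "fingers": 0.69},
    {"delta_pos": [0.034, -0.255, -0.01], "turn": [0.0, 0.0, 0.0], "fingers": 0.69},
    {"delta_pos": [0.038, -0.285, -0.01], "turn": [0.0, 0.0, 0.0], "fingers": 0.69},
    {"delta_pos": [0.041, -0.308, -0.01], "turn": [0.0, 0.0, 0.0], "fingers": 0.69},
    {"delta_pos": [0.042, -0.321, -0.01], "turn": [0.0, 0.0, 0.0], "fingers": 0.69},
    {"delta_pos": [0.042, -0.321, -0.01], "turn": [0.0, 0.0, 0.0], "fingers": 0.69},
  ],
  force=20,
)

```text
clock: 7.5
position: [0.5344, 0.0487, 0.2532]
ee_rot: [0.997, 0.071, -0.0, -0.0]
ft_force: [1.2, -1.1, 0.4]
grip_width: 0.31
grasp_force: 13.7
```

Emit:
move_arm(
  plan=[
    {"delta_pos": [0.0, 0.0, 0.0], "turn": [0.0, 0.0, 0.0], "fingers": 0.69},
    {"delta_pos": [0.0, 0.0, 0.0], "turn": [0.0, 0.0, 0.0], "fingers": 0.69},
    {"delta_pos": [0.0, 0.0, 0.0], "turn": [0.0, 0.0, 0.0], "fingers": 0.69},
  ],
)

```text
clock: 7.88
position: [0.5348, 0.0471, 0.2533]
ee_rot: [0.998, 0.07, 0.0, -0.0]
ft_force: [0.1, 0.4, -0.8]
grip_width: 0.31
grasp_force: 13.7
```

```bash
cat > look.py <<'E'
from h import *
from scipy.optimize import least_squares
def look(tag):
    o=get_obs(); c=camera("wrist"); W=world(c,o); p=o["position"]; R=Ro.from_quat(o['ee_rot']).as_matrix()
    print("tcp",p.round(4),"tilt/yaw",R.round(4)[:,0],R[:2,2].round(4),o["ft_force"].round(2),o["grasp_force"].round(1),o["grip_width"].round(3))
    T=(W-p)@R; Z=W[...,2]
    m=(np.abs(T[...,0])<.02)&(np.abs(T[...,1])<.02)&(T[...,2]>.03)&(T[...,2]<.104)
    k=m&(Z>.095)
    tip=np.array([np.percentile(T[k][:,0],98)-.0055,np.mean(np.percentile(T[k][:,1],[2,98]))])
    print("legs tool x,y centre",tip,np.percentile(T[k][:,1],[2,98]))
    top=(np.abs(Z-.0903)<.003)
    k=top&(np.hypot(W[...,0]-.536,W[...,1]-.047)<.026); P=T[k][:,:2]
    ct=(np.array([.536,.047,.09])-p)@R; ct=ct[:2]
    for _ in range(6):
        a=np.arctan2(*(P-ct).T[::-1]); r=np.hypot(*(P-ct).T); b=np.digitize(a,np.linspace(-np.pi,np.pi,49))
        I=[np.nonzero(b==i)[0][r[b==i].argmin()] for i in range(1,49) if (b==i).any()]
        I=[i for i in I if abs(r[i]-.017)<.003]
        s=least_squares(lambda v:np.hypot(P[I,0]-v[0],P[I,1]-v[1])-v[2],[*ct,.017],loss="soft_l1",f_scale=.0007); ct=s.x[:2]
    print("well in tool",s.x,len(I),"need tool shift",ct-tip)
    h=(np.hypot(T[...,0]-ct[0],T[...,1]-ct[1])<.010)&(Z<.085)&(Z>.05)
    if h.sum()>5: print("inner",np.percentile(Z[h],[5,50,95]),T[h&(Z>np.percentile(Z[h],95)-.004)].mean(0))
    cv2.imwrite(f"pics/{tag}.png",cv2.resize(c["color"][...,::-1],(800,600)))
E
python3 -c "
from look import *
look('w4')"
```

```text
Traceback (most recent call last):
  File "look.py", line 5, in look
    print("tcp",p.round(4),"tilt/yaw",R.round(4)[:,0],R[:2,2].round(4),o["ft_force"].round(2),o["grasp_force"].round(1),o["grip_width"].round(3))
                                                                                              ^^^^^^^^^^^^^^^^^^^^^^
AttributeError: 'float' object has no attribute 'round'
```

```bash
sed -i 's/o\["grasp_force"\].round(1),o\["grip_width"\].round(3)/o["grasp_force"],o["grip_width"]/' look.py
python3 -c "
from look import *
look('w4')"
```

```text
tcp [0.5348 0.0473 0.2533] tilt/yaw [0.9902 0.1396 0.    ] [0.     0.0001] [ 0.4   0.15 -1.85] 13.692385216418188 0.31054805715402356
legs tool x,y centre [0.00116552 0.00092266] [-0.01235705  0.01420237]
well in tool [0.00121267 0.00021821 0.01697786] 46 need tool shift [ 4.71503037e-05 -7.04449983e-04]
inner [0.05894809 0.06067675 0.07256864] [1.56023057e-03 1.74227717e-04 1.82347282e-01]
```

View pics/w4.png

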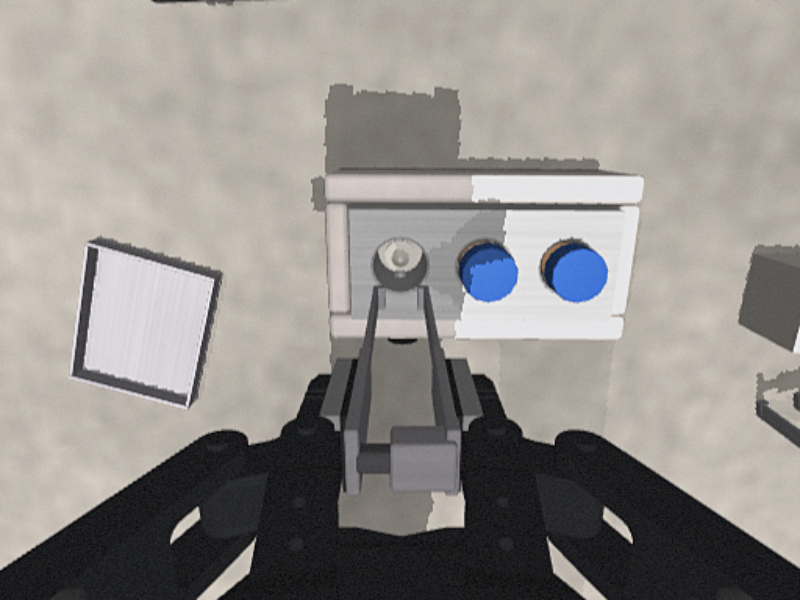

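The tips hang beside the well image at (400,290), with the spacer head at (400,258). The measured offset is only −0.7 mm in tool y. I descend to just inside the mouth, then feel slowly.

Emit:
move_arm(
  plan=[
    {"delta_pos": [0.0, -0.0007, 0.01], "turn": [0.0, 0.0, 0.0], "fingers": 0.69},
    {"delta_pos": [0.0, -0.0007, 0.022], "turn": [0.0, 0.0, 0.0], "fingers": 0.69},
    {"delta_pos": [0.0, -0.0007, 0.034], "turn": [0.0, 0.0, 0.0], "fingers": 0.69},
    {"delta_pos": [0.0, -0.0007, 0.044], "turn": [0.0, 0.0, 0.0], "fingers": 0.69},
    {"delta_pos": [0.0, -0.0007, 0.05], "turn": [0.0, 0.0, 0.0], "fingers": 0.69},
    {"delta_pos": [0.0, -0.0007, 0.054], "turn": [0.0, 0.0, 0.0], "fingers": 0.69},
    {"delta_pos": [0.0, -0.0007, 0.056], "turn": [0.0, 0.0, 0.0], "fingers": 0.69},
    {"delta_pos": [0.0, -0.0007, 0.056], "turn": [0.0, 0.0, 0.0], "fingers": 0.69},
    {"delta_pos": [0.0, -0.0007, 0.056], "turn": [0.0, 0.0, 0.0], "fingers": 0.69},
  ],
)

```text
clock: 9.1
position: [0.5348, 0.0484, 0.1976]
ee_rot: [0.998, 0.07, 0.0, -0.0]
ft_force: [0.4, -0.4, -0.3]
grip_width: 0.313
grasp_force: 13.7
```

```bash
python3 -c "
from look import *
look('w5')"
```

```text
tcp [0.5348 0.0484 0.1976] tilt/yaw [9.901e-01 1.403e-01 5.000e-04] [0.0005 0.0003] [ 0.39 -0.45 -0.35] 13.692279683891684 0.3133317220663302
legs tool x,y centre [0.00121922 0.00093521] [-0.01235231  0.01422273]
well in tool [0.00119025 0.00145819 0.01695458] 46 need tool shift [-2.89674804e-05  5.22982558e-04]
inner [0.05914439 0.06063486 0.07230363] [0.00145145 0.00143207 0.12698739]
```

Emit:
move_arm(
  plan=[
    {"delta_pos": [0.0, 0.0004, 0.0015], "turn": [0.0, 0.0, 0.0], "fingers": 0.69},
    {"delta_pos": [0.0, 0.0004, 0.003], "turn": [0.0, 0.0, 0.0], "fingers": 0.69},
    {"delta_pos": [0.0, 0.0004, 0.0045], "turn": [0.0, 0.0, 0.0], "fingers": 0.69},
    {"delta_pos": [0.0, 0.0004, 0.006], "turn": [0.0, 0.0, 0.0], "fingers": 0.69},
    {"delta_pos": [0.0, 0.0004, 0.0075], "turn": [0.0, 0.0, 0.0], "fingers": 0.69},
    {"delta_pos": [0.0, 0.0004, 0.009], "turn": [0.0, 0.0, 0.0], "fingers": 0.69},
    {"delta_pos": [0.0, 0.0004, 0.0105], "turn": [0.0, 0.0, 0.0], "fingers": 0.69},
    {"delta_pos": [0.0, 0.0004, 0.012], "turn": [0.0, 0.0, 0.0], "fingers": 0.69},
    {"delta_pos": [0.0, 0.0004, 0.0135], "turn": [0.0, 0.0, 0.0], "fingers": 0.69},
    {"delta_pos": [0.0, 0.0004, 0.015], "turn": [0.0, 0.0, 0.0], "fingers": 0.69},
    {"delta_pos": [0.0, 0.0004, 0.0165], "turn": [0.0, 0.0, 0.0], "fingers": 0.69},
    {"delta_pos": [0.0, 0.0004, 0.018], "turn": [0.0, 0.0, 0.0], "fingers": 0.69},
  ],
)

```text
clock: 10.65
position: [0.5347, 0.048, 0.1792]
ee_rot: [0.998, 0.07, 0.0, -0.0]
ft_force: [-1.1, 0.6, -0.1]
grip_width: 0.31
grasp_force: 13.7
```

Emit:
move_arm(
  plan=[
    {"delta_pos": [0.0, 0.0, 0.0012], "turn": [0.0, 0.0, 0.0], "fingers": 0.69},
    {"delta_pos": [0.0, 0.0, 0.0024], "turn": [0.0, 0.0, 0.0], "fingers": 0.69},
    {"delta_pos": [0.0, 0.0, 0.0036], "turn": [0.0, 0.0, 0.0], "fingers": 0.69},
    {"delta_pos": [0.0, 0.0, 0.0048], "turn": [0.0, 0.0, 0.0], "fingers": 0.69},
    {"delta_pos": [0.0, 0.0, 0.006], "turn": [0.0, 0.0, 0.0], "fingers": 0.69},
    {"delta_pos": [0.0, 0.0, 0.006], "turn": [0.0, 0.0, 0.0], "fingers": 0.69},
  ],
)

```text
clock: 11.4
position: [0.5346, 0.048, 0.1732]
ee_rot: [0.998, 0.07, -0.0, -0.0]
ft_force: [0.6, 0.1, -0.5]
grip_width: 0.31
grasp_force: 13.7
```

Emit:
move_arm(
  plan=[
    {"delta_pos": [0.0, 0.0, 0.0012], "turn": [0.0, 0.0, 0.0], "fingers": 0.69},
    {"delta_pos": [0.0, 0.0, 0.0024], "turn": [0.0, 0.0, 0.0], "fingers": 0.69},
    {"delta_pos": [0.0, 0.0, 0.0036], "turn": [0.0, 0.0, 0.0], "fingers": 0.69},
    {"delta_pos": [0.0, 0.0, 0.0036], "turn": [0.0, 0.0, 0.0], "fingers": 0.69},
  ],
)

```text
clock: 11.9
position: [0.5346, 0.048, 0.1696]
ee_rot: [0.998, 0.07, -0.0, 0.0]
ft_force: [0.0, -0.4, -1.5]
grip_width: 0.316
grasp_force: 13.7
```

Emit:
move_arm(
  plan=[
    {"delta_pos": [0.0, 0.0, 0.001], "turn": [0.0, 0.0, 0.0], "fingers": 0.69},
    {"delta_pos": [0.0, 0.0, 0.002], "turn": [0.0, 0.0, 0.0], "fingers": 0.69},
    {"delta_pos": [0.0, 0.0, 0.003], "turn": [0.0, 0.0, 0.0], "fingers": 0.69},
    {"delta_pos": [0.0, 0.0, 0.003], "turn": [0.0, 0.0, 0.0], "fingers": 0.69},
  ],
)

```text
clock: 12.4
position: [0.5346, 0.048, 0.1666]
ee_rot: [0.998, 0.07, -0.0, -0.0]
ft_force: [0.5, -0.7, -1.8]
grip_width: 0.316
grasp_force: 13.7
```

Emit:
move_arm(
  plan=[
    {"delta_pos": [0.0, 0.0, 0.0006], "turn": [0.0, 0.0, 0.0], "fingers": 0.69},
    {"delta_pos": [0.0, 0.0, 0.0012], "turn": [0.0, 0.0, 0.0], "fingers": 0.69},
    {"delta_pos": [0.0, 0.0, 0.0012], "turn": [0.0, 0.0, 0.0], "fingers": 0.69},
  ],
)

```text
clock: 12.78
position: [0.5347, 0.0481, 0.1655]
ee_rot: [0.998, 0.07, -0.0, -0.0]
ft_force: [-0.0, -0.2, -0.1]
grip_width: 0.313
grasp_force: 13.7
```

Emit:
move_arm(
  plan=[
    {"delta_pos": [0.0, 0.0, 0.0005], "turn": [0.0, 0.0, 0.0], "fingers": 0.69},
    {"delta_pos": [0.0, 0.0, 0.001], "turn": [0.0, 0.0, 0.0], "fingers": 0.69},
    {"delta_pos": [0.0, 0.0, 0.001], "turn": [0.0, 0.0, 0.0], "fingers": 0.69},
  ],
)

```text
clock: 13.15
position: [0.5346, 0.0481, 0.1644]
ee_rot: [0.998, 0.07, -0.0, -0.0]
ft_force: [-0.4, 0.2, -0.4]
grip_width: 0.311
grasp_force: 13.7
```

Emit:
move_arm(
  plan=[
    {"delta_pos": [0.0, 0.0, 0.0004], "turn": [0.0, 0.0, 0.0], "fingers": 0.69},
    {"delta_pos": [0.0, 0.0, 0.0008], "turn": [0.0, 0.0, 0.0], "fingers": 0.69},
    {"delta_pos": [0.0, 0.0, 0.0008], "turn": [0.0, 0.0, 0.0], "fingers": 0.69},
  ],
)

```text
clock: 13.52
position: [0.5347, 0.0481, 0.1638]
ee_rot: [0.998, 0.07, 0.0, -0.0]
ft_force: [-0.4, -0.7, 0.4]
grip_width: 0.316
grasp_force: 13.7
```

Emit:
move_arm(
  plan=[
    {"delta_pos": [0.0, 0.0, 0.0004], "turn": [0.0, 0.0, 0.0], "fingers": 0.69},
    {"delta_pos": [0.0, 0.0, 0.0008], "turn": [0.0, 0.0, 0.0], "fingers": 0.69},
    {"delta_pos": [0.0, 0.0, 0.0008], "turn": [0.0, 0.0, 0.0], "fingers": 0.69},
  ],
)

```text
clock: 13.9
position: [0.5351, 0.0481, 0.1636]
ee_rot: [0.998, 0.07, 0.001, -0.0]
ft_force: [-1.1, 1.0, 6.5]
grip_width: 0.316
grasp_force: 13.8
```

```bash
python3 -c "
from look import *
o=get_obs();print(o['ft_force'],o['position'],o['tau'])"
```

```text
[-1.06057678  0.95542643  6.50012267] [0.53508305 0.04814358 0.16362026] [ 8.93477909e-02 -4.06002402e+01  4.67863888e+00 -3.41589117e+01
  4.98900027e-02 -6.32086303e-01  4.87177516e-03]
```

Contact at about 6.5 N, with tips at z≈0.0598. That fits the flange range of 47–60 mm and the camera's 0.060. I ease off, then close partly.

Emit:
move_arm(
  plan=[
    {"delta_pos": [0.0, 0.0, -0.0006], "turn": [0.0, 0.0, 0.0], "fingers": 0.69},
    {"delta_pos": [0.0, 0.0, -0.0006], "turn": [0.0, 0.0, 0.0], "fingers": 0.69},
    {"delta_pos": [0.0, 0.0, -0.0006], "turn": [0.0, 0.0, 0.0], "fingers": 0.69},
  ],
)

```text
clock: 14.28
position: [0.5349, 0.0481, 0.1637]
ee_rot: [0.998, 0.07, 0.0, -0.0]
ft_force: [-0.3, 0.3, 4.2]
grip_width: 0.312
grasp_force: 13.7
```

Emit:
move_arm(
  plan=[
    {"delta_pos": [0.0, 0.0, -0.0002], "turn": [0.0, 0.0, 0.0], "fingers": 0.7},
    {"delta_pos": [0.0, 0.0, -0.0003], "turn": [0.0, 0.0, 0.0], "fingers": 0.71},
    {"delta_pos": [0.0, 0.0, -0.0003], "turn": [0.0, 0.0, 0.0], "fingers": 0.71},
  ],
  force=32,
)

```text
clock: 14.65
position: [0.5347, 0.048, 0.1638]
ee_rot: [0.998, 0.07, 0.0, 0.0]
ft_force: [0.4, -0.5, 3.4]
grip_width: 0.294
grasp_force: 14.7
```

Emit:
move_arm(
  plan=[
    {"delta_pos": [0.0, 0.0, -0.0002], "turn": [0.0, 0.0, 0.0], "fingers": 0.72},
    {"delta_pos": [0.0, 0.0, -0.0004], "turn": [0.0, 0.0, 0.0], "fingers": 0.735},
    {"delta_pos": [0.0, 0.0, -0.0005], "turn": [0.0, 0.0, 0.0], "fingers": 0.75},
    {"delta_pos": [0.0, 0.0, -0.0006], "turn": [0.0, 0.0, 0.0], "fingers": 0.76},
    {"delta_pos": [0.0, 0.0, -0.0006], "turn": [0.0, 0.0, 0.0], "fingers": 0.76},
  ],
  force=32,
)

```text
clock: 15.28
position: [0.5345, 0.048, 0.1642]
ee_rot: [0.998, 0.07, -0.0, -0.0]
ft_force: [-1.1, -0.1, -0.3]
grip_width: 0.245
grasp_force: 16.0
```

Emit:
move_arm(
  plan=[
    {"delta_pos": [0.0, 0.0, 0.0], "turn": [0.0, 0.0, 0.0], "fingers": 0.77},
    {"delta_pos": [0.0, 0.0, 0.0], "turn": [0.0, 0.0, 0.0], "fingers": 0.78},
    {"delta_pos": [0.0, 0.0, 0.0], "turn": [0.0, 0.0, 0.0], "fingers": 0.79},
    {"delta_pos": [0.0, 0.0, 0.0], "turn": [0.0, 0.0, 0.0], "fingers": 0.8},
    {"delta_pos": [0.0, 0.0, 0.0], "turn": [0.0, 0.0, 0.0], "fingers": 0.82},
    {"delta_pos": [0.0, 0.0, 0.0], "turn": [0.0, 0.0, 0.0], "fingers": 0.82},
  ],
  force=32,
)

```text
clock: 16.02
position: [0.5347, 0.048, 0.1644]
ee_rot: [0.998, 0.07, 0.0, -0.0]
ft_force: [-0.0, 0.3, 0.5]
grip_width: 0.191
grasp_force: 30.1
```

```bash
python3 -c "
from look import *
look('w6')"
```

```text
tcp [0.5347 0.048  0.1644] tilt/yaw [0.9901 0.1403 0.    ] [0. 0.] [-0.03  0.26  0.48] 30.05179887637496 0.19144056120703404
legs tool x,y centre [0.00130626 0.00108538] [-0.00720018  0.00937093]
well in tool [0.00131224 0.0009655  0.0169288 ] 42 need tool shift [ 5.9757980e-06 -1.1987794e-04]
inner [0.05931781 0.06790558 0.07951456] [ 0.00378669 -0.00093142  0.08417624]
```

Jaw reads about 12 mm, which is a bit more than 10.5. A gentle lift will show whether the neck is held, because the catches need 8–12 N.

Emit:
move_arm(
  plan=[
    {"delta_pos": [0.0, 0.0, -0.001], "turn": [0.0, 0.0, 0.0], "fingers": 0.82},
    {"delta_pos": [0.0, 0.0, -0.002], "turn": [0.0, 0.0, 0.0], "fingers": 0.82},
    {"delta_pos": [0.0, 0.0, -0.002], "turn": [0.0, 0.0, 0.0], "fingers": 0.82},
  ],
  force=32,
)

```text
clock: 16.45
position: [0.5344, 0.048, 0.1662]
ee_rot: [0.998, 0.07, -0.0, 0.0]
ft_force: [-0.5, -0.8, -3.5]
grip_width: 0.187
grasp_force: 30.0
```

Emit:
move_arm(
  plan=[
    {"delta_pos": [0.0, 0.0, -0.001], "turn": [0.0, 0.0, 0.0], "fingers": 0.82},
    {"delta_pos": [0.0, 0.0, -0.002], "turn": [0.0, 0.0, 0.0], "fingers": 0.82},
    {"delta_pos": [0.0, 0.0, -0.002], "turn": [0.0, 0.0, 0.0], "fingers": 0.82},
  ],
  force=32,
)

```text
clock: 16.82
position: [0.5342, 0.048, 0.168]
ee_rot: [0.998, 0.07, -0.001, 0.0]
ft_force: [-1.3, -0.1, -8.0]
grip_width: 0.188
grasp_force: 29.9
```

```bash
python3 -c "
from look import *
look('w7')"
```

```text
tcp [0.5342 0.048  0.168 ] tilt/yaw [ 0.9901  0.1403 -0.0013] [-0.0013 -0.0002] [-1.29 -0.11 -8.04] 29.912747852504253 0.18759959036955767
legs tool x,y centre [0.00111647 0.00101485] [-0.00729497  0.00932466]
well in tool [0.00173149 0.00113506 0.01700667] 35 need tool shift [0.00061502 0.00012022]
inner [0.0619974  0.06968935 0.08021643] [ 0.00329213 -0.001624    0.08755226]
```

View pics/w7.png

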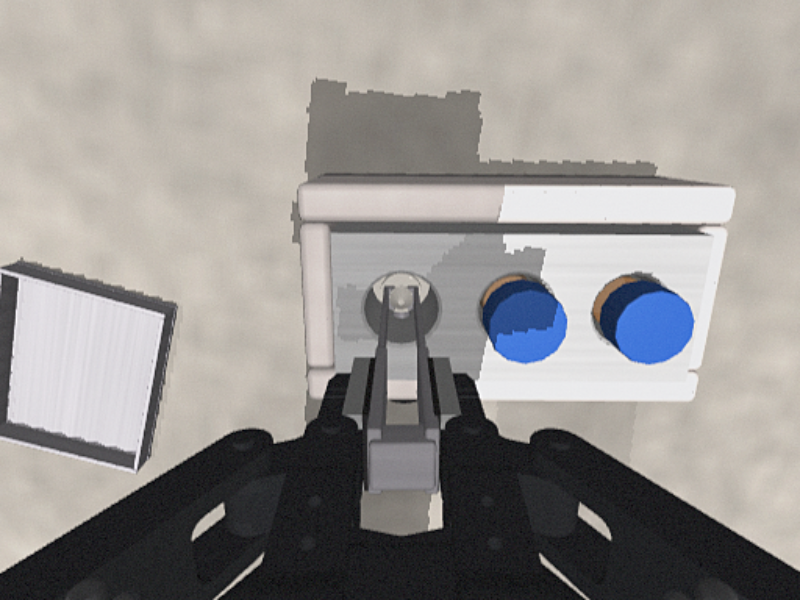

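The tongs hold the head and neck at (400,300), pulling with 8 N as expected at the catches. I continue slowly past them.

Emit:
move_arm(
  plan=[
    {"delta_pos": [0.0, 0.0, -0.001], "turn": [0.0, 0.0, 0.0], "fingers": 0.82},
    {"delta_pos": [0.0, 0.0, -0.002], "turn": [0.0, 0.0, 0.0], "fingers": 0.82},
    {"delta_pos": [0.0, 0.0, -0.003], "turn": [0.0, 0.0, 0.0], "fingers": 0.82},
    {"delta_pos": [0.0, 0.0, -0.004], "turn": [0.0, 0.0, 0.0], "fingers": 0.82},
    {"delta_pos": [0.0, 0.0, -0.005], "turn": [0.0, 0.0, 0.0], "fingers": 0.82},
    {"delta_pos": [0.0, 0.0, -0.006], "turn": [0.0, 0.0, 0.0], "fingers": 0.82},
    {"delta_pos": [0.0, 0.0, -0.008], "turn": [0.0, 0.0, 0.0], "fingers": 0.82},
    {"delta_pos": [0.0, 0.0, -0.01], "turn": [0.0, 0.0, 0.0], "fingers": 0.82},
    {"delta_pos": [0.0, 0.0, -0.012], "turn": [0.0, 0.0, 0.0], "fingers": 0.82},
    {"delta_pos": [0.0, 0.0, -0.014], "turn": [0.0, 0.0, 0.0], "fingers": 0.82},
    {"delta_pos": [0.0, 0.0, -0.016], "turn": [0.0, 0.0, 0.0], "fingers": 0.82},
    {"delta_pos": [0.0, 0.0, -0.018], "turn": [0.0, 0.0, 0.0], "fingers": 0.82},
  ],
  force=32,
)

```text
clock: 18.38
position: [0.5348, 0.0481, 0.1868]
ee_rot: [0.998, 0.07, 0.0, -0.0]
ft_force: [-0.7, -0.1, 1.1]
grip_width: 0.19
grasp_force: 30.2
```

Emit:
move_arm(
  plan=[
    {"delta_pos": [0.0, 0.0, -0.003], "turn": [0.0, 0.0, 0.0], "fingers": 0.82},
    {"delta_pos": [0.0, 0.0, -0.008], "turn": [0.0, 0.0, 0.0], "fingers": 0.82},
    {"delta_pos": [0.0, 0.0, -0.016], "turn": [0.0, 0.0, 0.0], "fingers": 0.82},
    {"delta_pos": [0.0, 0.0, -0.025], "turn": [0.0, 0.0, 0.0], "fingers": 0.82},
    {"delta_pos": [0.0, 0.0, -0.035], "turn": [0.0, 0.0, 0.0], "fingers": 0.82},
    {"delta_pos": [0.0, 0.0, -0.045], "turn": [0.0, 0.0, 0.0], "fingers": 0.82},
    {"delta_pos": [0.0, 0.0, -0.055], "turn": [0.0, 0.0, 0.0], "fingers": 0.82},
    {"delta_pos": [0.0, 0.0, -0.065], "turn": [0.0, 0.0, 0.0], "fingers": 0.82},
    {"delta_pos": [0.0, 0.0, -0.073], "turn": [0.0, 0.0, 0.0], "fingers": 0.82},
    {"delta_pos": [0.0, 0.0, -0.078], "turn": [0.0, 0.0, 0.0], "fingers": 0.82},
    {"delta_pos": [0.0, 0.0, -0.08], "turn": [0.0, 0.0, 0.0], "fingers": 0.82},
    {"delta_pos": [0.0, 0.0, -0.08], "turn": [0.0, 0.0, 0.0], "fingers": 0.82},
  ],
  force=32,
)

```text
clock: 19.88
position: [0.5346, 0.0481, 0.2663]
ee_rot: [0.998, 0.07, -0.0, -0.0]
ft_force: [1.1, -0.5, -1.1]
grip_width: 0.188
grasp_force: 30.2
```

```bash
python3 - <<'E'
from h import *
o=get_obs(); print(o["position"],o["ft_force"],o["grip_width"])
c=camera("side"); w=camera("wrist"); W=world(c)
p=np.array([.5360,.047,.13]); q=c["R"]@p+c["t"]; u=int(q[0]/q[2]*c["fx"]+c["cx"]); v=int(q[1]/q[2]*c["fy"]+c["cy"])
a=c["color"][max(v-60,0):v+60,u-60:u+60,::-1]
cv2.imwrite("pics/s8.png",np.hstack([cv2.resize(a,(400,400)),cv2.resize(w["color"][60:310,128:384,::-1],(400,400))]))
m=(np.hypot(W[...,0]-.536,W[...,1]-.047)<.022)&(W[...,2]>.095)
for z in np.arange(.1,.2,.005):
    k=m&(abs(W[...,2]-z)<.0025)
    if k.sum()>2: print(z.round(3),k.sum(),np.ptp(W[k][:,0]).round(4),np.ptp(W[k][:,1]).round(4))
E
```

```text
[0.53462248 0.04807679 0.26626303] [ 1.0835562  -0.53156392 -1.0724606 ] 0.18849296409904373
0.13 3 0.025 0.0187
0.135 25 0.0283 0.0201
0.14 26 0.0285 0.016
0.145 79 0.0305 0.0325
0.15 8 0.0068 0.0062
0.155 4 0.0063 0.0028
0.16 25 0.0206 0.0181
0.165 14 0.0139 0.0163
0.17 16 0.0112 0.0185
0.175 11 0.01 0.0187
0.18 16 0.0117 0.0197
0.185 15 0.0113 0.0164
0.19 14 0.0115 0.0166
0.195 11 0.0106 0.0185
```

View pics/s8.png

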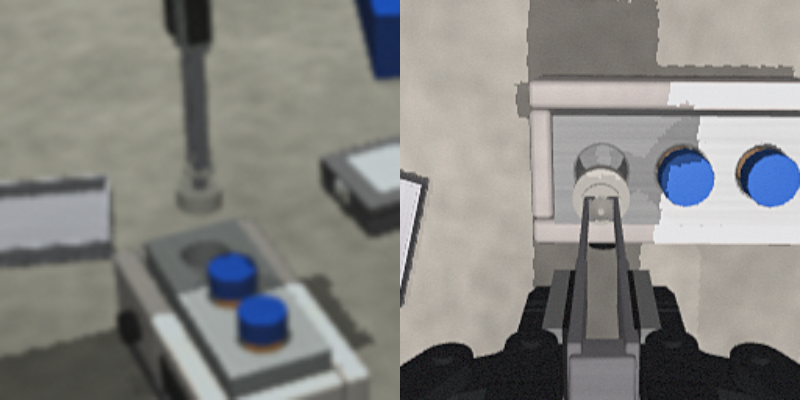

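The spacer hangs upright in the tongs: its foot is at (200,197) in the left crop, and the well is empty. Foot bottom is at z≈0.131 with TCP at 0.266. I move over the tray.

Emit:
move_arm(
  plan=[
    {"delta_pos": [-0.003, -0.008, 0.0], "turn": [0.0, 0.0, 0.0], "fingers": 0.82},
    {"delta_pos": [-0.008, -0.024, 0.0], "turn": [0.0, 0.0, 0.0], "fingers": 0.82},
    {"delta_pos": [-0.015, -0.045, 0.0], "turn": [0.0, 0.0, 0.0], "fingers": 0.82},
    {"delta_pos": [-0.022, -0.067, 0.0], "turn": [0.0, 0.0, 0.0], "fingers": 0.82},
    {"delta_pos": [-0.03, -0.09, 0.0], "turn": [0.0, 0.0, 0.0], "fingers": 0.82},
    {"delta_pos": [-0.038, -0.113, 0.0], "turn": [0.0, 0.0, 0.0], "fingers": 0.82},
    {"delta_pos": [-0.046, -0.136, 0.0], "turn": [0.0, 0.0, 0.0], "fingers": 0.82},
    {"delta_pos": [-0.053, -0.159, 0.0], "turn": [0.0, 0.0, 0.0], "fingers": 0.82},
    {"delta_pos": [-0.06, -0.18, 0.0], "turn": [0.0, 0.0, 0.0], "fingers": 0.82},
    {"delta_pos": [-0.066, -0.197, 0.0], "turn": [0.0, 0.0, 0.0], "fingers": 0.82},
    {"delta_pos": [-0.069, -0.206, 0.0], "turn": [0.0, 0.0, 0.0], "fingers": 0.82},
    {"delta_pos": [-0.07, -0.209, 0.0], "turn": [0.0, 0.0, 0.0], "fingers": 0.82},
  ],
  force=32,
)

```text
clock: 21.48
position: [0.4359, 0.2454, 0.2664]
ee_rot: [0.998, 0.07, 0.0, 0.0]
ft_force: [-0.1, -1.2, -0.9]
grip_width: 0.19
grasp_force: 30.2
```

Emit:
move_arm(
  plan=[
    {"delta_pos": [0.0, 0.0, 0.005], "turn": [0.0, 0.0, 0.0], "fingers": 0.82},
    {"delta_pos": [0.0, 0.0, 0.015], "turn": [0.0, 0.0, 0.0], "fingers": 0.82},
    {"delta_pos": [0.0, 0.0, 0.028], "turn": [0.0, 0.0, 0.0], "fingers": 0.82},
    {"delta_pos": [0.0, 0.0, 0.042], "turn": [0.0, 0.0, 0.0], "fingers": 0.82},
    {"delta_pos": [0.0, 0.0, 0.056], "turn": [0.0, 0.0, 0.0], "fingers": 0.82},
    {"delta_pos": [0.0, 0.0, 0.07], "turn": [0.0, 0.0, 0.0], "fingers": 0.82},
    {"delta_pos": [0.0, 0.0, 0.084], "turn": [0.0, 0.0, 0.0], "fingers": 0.82},
    {"delta_pos": [0.0, 0.0, 0.095], "turn": [0.0, 0.0, 0.0], "fingers": 0.82},
    {"delta_pos": [0.0, 0.0, 0.103], "turn": [0.0, 0.0, 0.0], "fingers": 0.82},
    {"delta_pos": [0.0, 0.0, 0.108], "turn": [0.0, 0.0, 0.0], "fingers": 0.82},
    {"delta_pos": [0.0, 0.0, 0.11], "turn": [0.0, 0.0, 0.0], "fingers": 0.82},
    {"delta_pos": [0.0, 0.0, 0.11], "turn": [0.0, 0.0, 0.0], "fingers": 0.82},
  ],
  force=32,
)

```text
clock: 22.98
position: [0.4361, 0.2452, 0.1566]
ee_rot: [0.998, 0.07, 0.0, -0.0]
ft_force: [-0.4, 0.1, -0.8]
grip_width: 0.19
grasp_force: 30.2
```

```bash
python3 - <<'E'
from h import *
o=get_obs(); print(o["position"],o["ft_force"],o["grip_width"])
W=world(camera("side")); p=o["position"]
m=(np.hypot(W[...,0]-p[0],W[...,1]-p[1])<.03)
for z in np.arange(.004,.09,.004):
    k=m&(abs(W[...,2]-z)<.002)
    if k.sum()>2: print(z.round(3),k.sum(),W[k][:,:2].min(0).round(3),W[k][:,:2].max(0).round(3))
E
```

```text
[0.43614476 0.24524749 0.15658303] [-0.36362951  0.12814002 -0.82987961] 0.19006179169278598
0.004 145 [0.407 0.219] [0.466 0.269]
0.008 10 [0.413 0.234] [0.459 0.264]
0.024 13 [0.421 0.228] [0.446 0.244]
0.028 14 [0.421 0.225] [0.45  0.244]
0.032 16 [0.426 0.228] [0.451 0.251]
0.036 47 [0.422 0.227] [0.452 0.256]
0.04 7 [0.424 0.227] [0.447 0.251]
0.044 4 [0.434 0.239] [0.441 0.241]
0.048 4 [0.434 0.237] [0.446 0.248]
0.052 16 [0.429 0.231] [0.448 0.251]
0.056 7 [0.431 0.236] [0.443 0.252]
0.06 7 [0.432 0.232] [0.443 0.249]
0.064 8 [0.432 0.235] [0.443 0.253]
0.068 5 [0.433 0.234] [0.444 0.25 ]
0.072 7 [0.433 0.233] [0.439 0.249]
0.076 7 [0.431 0.233] [0.442 0.251]
0.08 8 [0.431 0.234] [0.443 0.252]
0.084 5 [0.435 0.233] [0.443 0.237]
0.088 10 [0.432 0.232] [0.443 0.249]
```

Emit:
move_arm(
  plan=[
    {"delta_pos": [0.0, 0.0, 0.003], "turn": [0.0, 0.0, 0.0], "fingers": 0.82},
    {"delta_pos": [0.0, 0.0, 0.007], "turn": [0.0, 0.0, 0.0], "fingers": 0.82},
    {"delta_pos": [0.0, 0.0, 0.011], "turn": [0.0, 0.0, 0.0], "fingers": 0.82},
    {"delta_pos": [0.0, 0.0, 0.0135], "turn": [0.0, 0.0, 0.0], "fingers": 0.82},
    {"delta_pos": [0.0, 0.0, 0.015], "turn": [0.0, 0.0, 0.0], "fingers": 0.82},
    {"delta_pos": [0.0, 0.0, 0.016], "turn": [0.0, 0.0, 0.0], "fingers": 0.82},
    {"delta_pos": [0.0, 0.0, 0.016], "turn": [0.0, 0.0, 0.0], "fingers": 0.82},
  ],
  force=32,
)

```text
clock: 23.9
position: [0.436, 0.2452, 0.1404]
ee_rot: [0.998, 0.07, -0.0, -0.0]
ft_force: [0.3, -0.3, -0.7]
grip_width: 0.185
grasp_force: 30.2
```

Emit:
move_arm(
  plan=[
    {"delta_pos": [0.0, 0.0, 0.0007], "turn": [0.0, 0.0, 0.0], "fingers": 0.82},
    {"delta_pos": [0.0, 0.0, 0.0014], "turn": [0.0, 0.0, 0.0], "fingers": 0.82},
    {"delta_pos": [0.0, 0.0, 0.0014], "turn": [0.0, 0.0, 0.0], "fingers": 0.82},
  ],
  force=32,
)

```text
clock: 24.28
position: [0.436, 0.2452, 0.139]
ee_rot: [0.998, 0.07, 0.0, -0.0]
ft_force: [0.9, 0.1, -1.4]
grip_width: 0.19
grasp_force: 30.2
```

Emit:
move_arm(
  plan=[
    {"delta_pos": [0.0, 0.0, 0.0005], "turn": [0.0, 0.0, 0.0], "fingers": 0.82},
    {"delta_pos": [0.0, 0.0, 0.001], "turn": [0.0, 0.0, 0.0], "fingers": 0.82},
    {"delta_pos": [0.0, 0.0, 0.001], "turn": [0.0, 0.0, 0.0], "fingers": 0.82},
  ],
  force=32,
)

```text
clock: 24.65
position: [0.4361, 0.2452, 0.1381]
ee_rot: [0.998, 0.07, 0.0, -0.0]
ft_force: [0.3, -0.0, -0.1]
grip_width: 0.186
grasp_force: 30.2
```

Emit:
move_arm(
  plan=[
    {"delta_pos": [0.0, 0.0, 0.0005], "turn": [0.0, 0.0, 0.0], "fingers": 0.82},
    {"delta_pos": [0.0, 0.0, 0.0008], "turn": [0.0, 0.0, 0.0], "fingers": 0.82},
    {"delta_pos": [0.0, 0.0, 0.0008], "turn": [0.0, 0.0, 0.0], "fingers": 0.82},
  ],
  force=32,
)

```text
clock: 25.02
position: [0.4363, 0.2453, 0.1374]
ee_rot: [0.998, 0.07, 0.0, -0.0]
ft_force: [0.0, -0.2, 2.9]
grip_width: 0.186
grasp_force: 30.3
```

Floor contact at about 3 N. I open the jaw to 2 mm of squeeze, so the tongs stay held.

Emit:
move_arm(
  plan=[
    {"delta_pos": [0.0, 0.0, 0.0], "turn": [0.0, 0.0, 0.0], "fingers": 0.8},
    {"delta_pos": [0.0, 0.0, 0.0], "turn": [0.0, 0.0, 0.0], "fingers": 0.78},
    {"delta_pos": [0.0, 0.0, 0.0], "turn": [0.0, 0.0, 0.0], "fingers": 0.76},
    {"delta_pos": [0.0, 0.0, 0.0], "turn": [0.0, 0.0, 0.0], "fingers": 0.74},
    {"delta_pos": [0.0, 0.0, 0.0], "turn": [0.0, 0.0, 0.0], "fingers": 0.72},
    {"delta_pos": [0.0, 0.0, 0.0], "turn": [0.0, 0.0, 0.0], "fingers": 0.7},
    {"delta_pos": [0.0, 0.0, 0.0], "turn": [0.0, 0.0, 0.0], "fingers": 0.69},
    {"delta_pos": [0.0, 0.0, 0.0], "turn": [0.0, 0.0, 0.0], "fingers": 0.69},
  ],
  force=20,
)

```text
clock: 26.02
position: [0.436, 0.2451, 0.1372]
ee_rot: [0.998, 0.07, 0.0, -0.0]
ft_force: [-0.4, 0.6, -0.9]
grip_width: 0.311
grasp_force: 13.8
```

```bash
python3 - <<'E'
from h import *
o=get_obs(); print(o["position"],o["ft_force"],o["grip_width"],o["grasp_force"])
c=camera("wrist"); W=world(c,o); p=o["position"]; R=Ro.from_quat(o['ee_rot']).as_matrix(); T=(W-p)@R; Z=W[...,2]
m=(np.abs(T[...,0])<.03)&(np.abs(T[...,1])<.03)&(T[...,2]>.03)
for a in np.arange(.03,.14,.008):
    k=m&(T[...,2]>a)&(T[...,2]<=a+.008)
    if k.sum()>3: print(a.round(3),k.sum(),"x",np.percentile(T[k][:,0],[2,98]).round(4),"y",np.percentile(T[k][:,1],[2,98]).round(4))
k=m&(abs(T[...,1]-.001)<.005)&(Z>.02)&(Z<.06); print("head-ish",np.percentile(Z[k],[50,90,99]),k.sum())
E
```

```text
[0.43604422 0.24513353 0.13721214] [-0.42368239  0.64531479 -0.94048227] 0.31101661548492837 13.775295065715909
0.03 63 x [-0.0031  0.0066] y [-0.0121  0.0143]
0.038 74 x [-0.0034  0.0066] y [-0.0121  0.0142]
0.046 53 x [-0.0032  0.0065] y [-0.012   0.0142]
0.054 43 x [0.0009 0.0064] y [-0.0122  0.0143]
0.062 55 x [-0.0039  0.0064] y [-0.012  0.014]
0.07 27 x [-0.0033  0.0064] y [-0.012   0.0142]
0.078 47 x [-0.0029  0.0063] y [-0.0121  0.0142]
0.086 112 x [-0.003   0.0061] y [-0.0117  0.0137]
0.094 251 x [-0.005   0.0061] y [-0.0108  0.013 ]
0.102 301 x [-0.0091  0.0108] y [-0.0071  0.0086]
0.118 436 x [0.0008 0.016 ] y [-0.0135  0.0149]
0.126 1954 x [-0.0285  0.0297] y [-0.0291  0.0291]
0.134 1193 x [-0.0289  0.0295] y [-0.0291  0.0292]
head-ish [0.04110869 0.04515807 0.04675909] 319
```

Emit:
move_arm(
  plan=[
    {"delta_pos": [0.0, 0.0, -0.001], "turn": [0.0, 0.0, 0.0], "fingers": 0.69},
    {"delta_pos": [0.0, 0.0, -0.003], "turn": [0.0, 0.0, 0.0], "fingers": 0.69},
    {"delta_pos": [0.0, 0.0, -0.005], "turn": [0.0, 0.0, 0.0], "fingers": 0.69},
    {"delta_pos": [0.0, 0.0, -0.008], "turn": [0.0, 0.0, 0.0], "fingers": 0.69},
    {"delta_pos": [0.0, 0.0, -0.011], "turn": [0.0, 0.0, 0.0], "fingers": 0.69},
    {"delta_pos": [0.0, 0.0, -0.015], "turn": [0.0, 0.0, 0.0], "fingers": 0.69},
    {"delta_pos": [0.0, 0.0, -0.02], "turn": [0.0, 0.0, 0.0], "fingers": 0.69},
    {"delta_pos": [0.0, 0.0, -0.03], "turn": [0.0, 0.0, 0.0], "fingers": 0.69},
    {"delta_pos": [0.0, 0.0, -0.045], "turn": [0.0, 0.0, 0.0], "fingers": 0.69},
    {"delta_pos": [0.0, 0.0, -0.065], "turn": [0.0, 0.0, 0.0], "fingers": 0.69},
    {"delta_pos": [0.0, 0.0, -0.085], "turn": [0.0, 0.0, 0.0], "fingers": 0.69},
    {"delta_pos": [0.0, 0.0, -0.105], "turn": [0.0, 0.0, 0.0], "fingers": 0.69},
  ],
  force=20,
)

```text
clock: 27.58
position: [0.4362, 0.2451, 0.2439]
ee_rot: [0.998, 0.07, 0.0, -0.0]
ft_force: [0.3, 0.2, -0.6]
grip_width: 0.308
grasp_force: 13.8
```

```bash
python3 - <<'E'
from h import *
o=get_obs(); print(o["position"],o["ft_force"],o["grip_width"],o["grasp_force"])
W=world(camera("side"))
m=(np.hypot(W[...,0]-.437,W[...,1]-.2444)<.03)
for z in np.arange(.008,.06,.004):
    k=m&(abs(W[...,2]-z)<.002)
    if k.sum()>2: print(z.round(3),k.sum(),W[k][:,:2].min(0).round(3),W[k][:,:2].max(0).round(3))
E
```

```text
[0.43615856 0.2451347  0.24391955] [ 0.34679185  0.20924528 -0.63942334] 0.30795059131987645 13.775680912658572
0.008 19 [0.42  0.216] [0.458 0.266]
0.012 13 [0.424 0.228] [0.448 0.258]
0.016 36 [0.422 0.229] [0.453 0.259]
0.02 22 [0.423 0.229] [0.452 0.248]
0.024 4 [0.434 0.236] [0.443 0.245]
0.032 20 [0.427 0.233] [0.447 0.252]
0.036 9 [0.429 0.233] [0.445 0.248]
0.04 4 [0.433 0.239] [0.441 0.241]
0.044 7 [0.434 0.237] [0.442 0.247]
```

The spacer stands upright in the tray. I return the tongs to above the holder.

Emit:
move_arm(
  plan=[
    {"delta_pos": [0.001, 0.02, -0.005], "turn": [0.0, 0.0, 0.0], "fingers": 0.69},
    {"delta_pos": [0.003, 0.06, -0.01], "turn": [0.0, 0.0, 0.0], "fingers": 0.69},
    {"delta_pos": [0.006, 0.11, -0.01], "turn": [0.0, 0.0, 0.0], "fingers": 0.69},
    {"delta_pos": [0.009, 0.165, -0.01], "turn": [0.0, 0.0, 0.0], "fingers": 0.69},
    {"delta_pos": [0.012, 0.22, -0.01], "turn": [0.0, 0.0, 0.0], "fingers": 0.69},
    {"delta_pos": [0.015, 0.275, -0.01], "turn": [0.0, 0.0, 0.0], "fingers": 0.69},
    {"delta_pos": [0.018, 0.33, -0.01], "turn": [0.0, 0.0, 0.0], "fingers": 0.69},
    {"delta_pos": [0.021, 0.385, -0.01], "turn": [0.0, 0.0, 0.0], "fingers": 0.69},
    {"delta_pos": [0.024, 0.44, -0.01], "turn": [0.0, 0.0, 0.0], "fingers": 0.69},
    {"delta_pos": [0.026, 0.485, -0.01], "turn": [0.0, 0.0, 0.0], "fingers": 0.69},
    {"delta_pos": [0.028, 0.515, -0.01], "turn": [0.0, 0.0, 0.0], "fingers": 0.69},
    {"delta_pos": [0.0285, 0.53, -0.01], "turn": [0.0, 0.0, 0.0], "fingers": 0.69},
  ],
  force=20,
)

```text
clock: 29.12
position: [0.5374, -0.2781, 0.2518]
ee_rot: [0.998, 0.069, -0.001, 0.0]
ft_force: [0.2, 1.0, -0.7]
grip_width: 0.311
grasp_force: 13.8
```

Emit:
move_arm(
  plan=[
    {"delta_pos": [0.0, 0.0, 0.0], "turn": [0.0, 0.0, 0.0], "fingers": 0.69},
    {"delta_pos": [0.0, 0.0, 0.0], "turn": [0.0, 0.0, 0.0], "fingers": 0.69},
    {"delta_pos": [0.0, 0.0, 0.0], "turn": [0.0, 0.0, 0.0], "fingers": 0.69},
    {"delta_pos": [0.0, 0.0, 0.0], "turn": [0.0, 0.0, 0.0], "fingers": 0.69},
  ],
)

```text
clock: 29.62
position: [0.5388, -0.2748, 0.2523]
ee_rot: [0.997, 0.071, 0.0, -0.0]
ft_force: [-0.4, -0.3, -1.5]
grip_width: 0.312
grasp_force: 13.8
```

```bash
python3 - <<'E'
from h import *
o=get_obs(); print(o["position"],o["ft_force"],o["grip_width"],o["grasp_force"])
c=camera("wrist"); W=world(c,o); p=o["position"]; R=Ro.from_quat(o['ee_rot']).as_matrix(); T=(W-p)@R; Z=W[...,2]
m=(np.abs(T[...,0])<.02)&(np.abs(T[...,1])<.02)&(T[...,2]>.03)&(T[...,2]<.11)
print("legs x",np.percentile(T[m][:,0],98)-.0055,"y",np.percentile(T[m][:,1],[2,98]).mean(),T[m][:,2].max(),R[:,0])
k=(np.hypot(W[...,0]-.539,W[...,1]+.276)<.06)&(abs(Z-.06)<.004)
r=cv2.minAreaRect((T[k][:,:2]*1000).astype(np.float32)); print("holder in tool mm",r)
E
```

```text
[ 0.53883823 -0.27476551  0.25232335] [-0.41546356 -0.25161402 -1.48773402] 0.3120243680794265 13.775194929912686
legs x 0.001087904775693523 y 0.0009351027818089788 0.1035363160312627 [9.89926524e-01 1.41581247e-01 4.77938502e-04]
holder in tool mm ((0.24234771728515625, 1.1740608215332031), (60.476829528808594, 75.19546508789062), 1.039381742477417)
```

Emit:
move_arm(
  plan=[
    {"delta_pos": [-0.0008, 0.0002, 0.015], "turn": [0.0, 0.0, 0.0], "fingers": 0.69},
    {"delta_pos": [-0.0008, 0.0002, 0.035], "turn": [0.0, 0.0, 0.0], "fingers": 0.69},
    {"delta_pos": [-0.0008, 0.0002, 0.055], "turn": [0.0, 0.0, 0.0], "fingers": 0.69},
    {"delta_pos": [-0.0008, 0.0002, 0.07], "turn": [0.0, 0.0, 0.0], "fingers": 0.69},
    {"delta_pos": [-0.0008, 0.0002, 0.08], "turn": [0.0, 0.0, 0.0], "fingers": 0.69},
    {"delta_pos": [-0.0008, 0.0002, 0.085], "turn": [0.0, 0.0, 0.0], "fingers": 0.69},
    {"delta_pos": [-0.0008, 0.0002, 0.09], "turn": [0.0, 0.0, 0.0], "fingers": 0.69},
    {"delta_pos": [-0.0008, 0.0002, 0.095], "turn": [0.0, 0.0, 0.0], "fingers": 0.69},
    {"delta_pos": [-0.0008, 0.0002, 0.1], "turn": [0.0, 0.0, 0.0], "fingers": 0.69},
    {"delta_pos": [-0.0008, 0.0002, 0.1], "turn": [0.0, 0.0, 0.0], "fingers": 0.69},
  ],
  force=20,
)

```text
clock: 30.92
position: [0.5378, -0.2758, 0.1519]
ee_rot: [0.998, 0.07, -0.0, -0.0]
ft_force: [-0.5, 1.4, -0.4]
grip_width: 0.311
grasp_force: 13.8
```

Emit:
move_arm(
  plan=[
    {"delta_pos": [0.0, 0.0, 0.005], "turn": [0.0, 0.0, 0.0], "fingers": 0.69},
    {"delta_pos": [0.0, 0.0, 0.01], "turn": [0.0, 0.0, 0.0], "fingers": 0.69},
    {"delta_pos": [0.0, 0.0, 0.015], "turn": [0.0, 0.0, 0.0], "fingers": 0.69},
    {"delta_pos": [0.0, 0.0, 0.02], "turn": [0.0, 0.0, 0.0], "fingers": 0.69},
    {"delta_pos": [0.0, 0.0, 0.025], "turn": [0.0, 0.0, 0.0], "fingers": 0.69},
    {"delta_pos": [0.0, 0.0, 0.029], "turn": [0.0, 0.0, 0.0], "fingers": 0.69},
    {"delta_pos": [0.0, 0.0, 0.032], "turn": [0.0, 0.0, 0.0], "fingers": 0.69},
    {"delta_pos": [0.0, 0.0, 0.034], "turn": [0.0, 0.0, 0.0], "fingers": 0.69},
    {"delta_pos": [0.0, 0.0, 0.036], "turn": [0.0, 0.0, 0.0], "fingers": 0.69},
    {"delta_pos": [0.0, 0.0, 0.036], "turn": [0.0, 0.0, 0.0], "fingers": 0.69},
  ],
  force=20,
)

```text
clock: 32.17
position: [0.5378, -0.2759, 0.1161]
ee_rot: [0.998, 0.07, -0.0, -0.0]
ft_force: [-0.2, -0.1, -0.2]
grip_width: 0.31
grasp_force: 13.8
```

Next: down the last 2 mm, then release slowly and open fully.

Emit:
move_arm(
  plan=[
    {"delta_pos": [0.0, 0.0, 0.001], "turn": [0.0, 0.0, 0.0], "fingers": 0.69},
    {"delta_pos": [0.0, 0.0, 0.002], "turn": [0.0, 0.0, 0.0], "fingers": 0.69},
    {"delta_pos": [0.0, 0.0, 0.002], "turn": [0.0, 0.0, 0.0], "fingers": 0.68},
    {"delta_pos": [0.0, 0.0, 0.002], "turn": [0.0, 0.0, 0.0], "fingers": 0.66},
    {"delta_pos": [0.0, 0.0, 0.002], "turn": [0.0, 0.0, 0.0], "fingers": 0.63},
    {"delta_pos": [0.0, 0.0, 0.002], "turn": [0.0, 0.0, 0.0], "fingers": 0.6},
    {"delta_pos": [0.0, 0.0, 0.002], "turn": [0.0, 0.0, 0.0], "fingers": 0.4},
    {"delta_pos": [0.0, 0.0, 0.002], "turn": [0.0, 0.0, 0.0], "fingers": 0.2},
    {"delta_pos": [0.0, 0.0, 0.002], "turn": [0.0, 0.0, 0.0], "fingers": 0.0},
    {"delta_pos": [0.0, 0.0, 0.002], "turn": [0.0, 0.0, 0.0], "fingers": 0.0},
  ],
  force=20,
)

```text
clock: 33.42
position: [0.5379, -0.2759, 0.1142]
ee_rot: [0.998, 0.07, -0.0, -0.0]
ft_force: [0.0, 0.0, -0.0]
grip_width: 0.998
grasp_force: 0.0
```

Emit:
move_arm(
  plan=[
    {"delta_pos": [0.0, 0.0, -0.01], "turn": [0.0, 0.0, 0.0], "fingers": 0.0},
    {"delta_pos": [0.0, 0.0, -0.03], "turn": [0.0, 0.0, 0.0], "fingers": 0.0},
    {"delta_pos": [0.0, 0.0, -0.06], "turn": [0.0, 0.0, 0.0], "fingers": 0.0},
    {"delta_pos": [0.0, 0.0, -0.1], "turn": [0.0, 0.0, 0.0], "fingers": 0.0},
    {"delta_pos": [0.0, 0.0, -0.14], "turn": [0.0, 0.0, 0.0], "fingers": 0.0},
    {"delta_pos": [0.0, 0.0, -0.18], "turn": [0.0, 0.0, 0.0], "fingers": 0.0},
    {"delta_pos": [0.0, 0.0, -0.2], "turn": [0.0, 0.0, 0.0], "fingers": 0.0},
    {"delta_pos": [0.0, 0.0, -0.2], "turn": [0.0, 0.0, 0.0], "fingers": 0.0},
    {"delta_pos": [0.0, 0.0, -0.2], "turn": [0.0, 0.0, 0.0], "fingers": 0.0},
    {"delta_pos": [0.0, 0.0, -0.2], "turn": [0.0, 0.0, 0.0], "fingers": 0.0},
  ],
)

```text
clock: 34.67
position: [0.5375, -0.2757, 0.3133]
ee_rot: [0.998, 0.07, -0.001, -0.0]
ft_force: [0.2, 0.1, 0.7]
grip_width: 1.0
grasp_force: 0.0
```

```bash
python3 - <<'E'
from h import *
o=get_obs(); print(o["position"],o["ft_force"],o["grip_width"])
c=camera("wrist"); s=camera("side"); W=world(c,o); Z=W[...,2]
t=(np.hypot(W[...,0]-.539,W[...,1]+.276)<.04)&(Z>.14)&(Z<.17)
print("bridge",cv2.minAreaRect((W[t][:,:2]*1000).astype(np.float32)),np.median(Z[t]))
cv2.imwrite("pics/end.png",np.hstack([cv2.resize(s["color"][...,::-1],(400,300)),cv2.resize(c["color"][...,::-1],(400,300))]))
E
```

```text
[ 0.53753282 -0.27568422  0.31334881] [0.15188368 0.13062325 0.69925957] 0.999837463956886
bridge ((538.1893920898438, -277.09759521484375), (18.181032180786133, 27.670957565307617), 8.06173324584961) 0.14833686197781423
```

View pics/end.png

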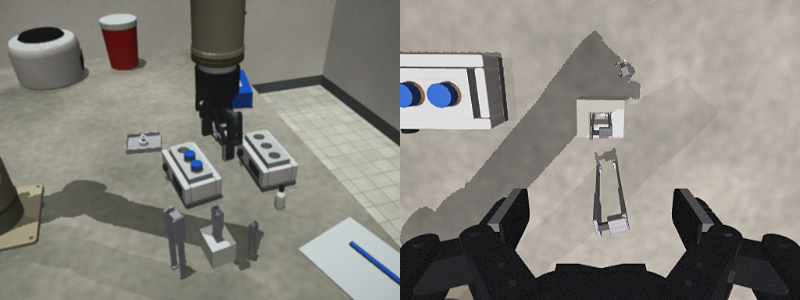

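The spacer stands in the tray at (143,140). The tongs are upright in the holder at (218,230), with the bridge at z=0.148. The tubes, dropper and box have not moved, so I hand in.

```bash
python3 -c "
from workcell import hand_in
print(hand_in())"
```

```text
the job is handed in; nothing more can be done
None
```

The spacer stands upright on its foot in the tray and the tongs are back upright in their holder, let go. I handed the job in at about 35 s of the 64 s limit; it returned no verdict.

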